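# Load the parts tray and slide it into the inspection unit

### The job

Load the tray that stands outside the inspection unit: lay the blue encoder disc flat on its bed, then stack the grey switch cam flat on top of the disc so that its base is fully supported by the disc. Then slide the loaded tray along the shelf, without lifting it, into the unit's slotted channels until it is fully home against the end stop, with the stack still standing. Leave the two loose springs and the bearing undisturbed.

Things in the scene. Friction and masses are not known exactly. Their poses are not given: they have to be found in the camera images.
- tray: Loose steel tray (0.3-0.65 kg) on the shelf before the dock's mouth, within 10 mm sideways and 0.06 rad of lined up. Flat plate 110 (x) x 180 (y) x 5 mm; origin: centre of its underside; x towards the nose that enters the dock. Flat bed 5 mm above the origin, between the push wall and two low ribs along x at y = +-75 mm (4 mm thick, top 11 mm above the shelf); no lip at the nose, whose corners are rounded.
- tray_wall (a point): Middle of the outer (robot-side) face of the tray's orange upright push wall, 20 mm above the shelf: 55 mm behind the tray's origin, flush with the plate's edge. The wall is 140 mm long along y, 8 mm thick, its top 34 mm above the shelf. Axes as the tray's.
- dock: Fixed dock of a white inspection unit. Origin: on the shelf where the tray's origin lies when fully home; x points into the dock. Two side channels, x = -55 to +55 mm, 184 mm apart inside (2 mm play each side), 22 mm tall; each has a slot 8 mm high from the shelf up, under a lip 10 mm wide, for the tray plate's side edges. No floor (the tray stays on the shelf), no roof, no latch.
- dock_mouth (a point): Middle of the channels' robot-side ends, on the shelf, 55 mm before the dock's origin; the tray's front edge is flush with it when home. Slippery green flared wings, 22 mm tall, widen the mouth from 184 to 208 mm, reaching 28 mm further towards the robot; they centre a tray that is pushed in fairly square. Axes as the dock's.
- dock_stop (a point): Middle of the rigid end stop's face, 10 mm above the shelf, 55 mm beyond the dock's origin; the stop is 20 mm tall and the tray's nose rests against it when home. The unit's white body, 75 mm tall and 240 mm wide, begins 13 mm behind this face.
- disc_center (a point): Blue anodised aluminium encoder disc, loose, 60 mm diameter, 10 mm thick, about 76 g, lying flat on the shelf. The point is its centre, half-way up (5 mm above its underside); z is its axis.
- cam_center (a point): Dark grey polymer switch cam, loose, 16 mm tall, about 30 g, lying flat on the shelf. Round body 34 mm in diameter with a rounded lobe that reaches 21 mm from the axis along the cam's +x; across y it is 34 mm wide (the grip). The point is on the round body's axis, half-way up (8 mm above its underside); z up.
- spring_a_center (a point): Zinc flyweight spring lying loose, 42 mm long along its x, 18 mm diameter; the point is its centre. A bystander.
- spring_b_center (a point): The second zinc spring, same size; the point is its centre. A bystander.
- bearing: Loose steel bearing ring, 42 mm outer diameter, 14 mm tall, flat on the shelf; origin at the centre of its underside. A bystander.

How it is judged:
By the outcome, as a careful person would: the job done as asked, in the order asked, and still so for the second after the job is handed in, with the robot touching nothing.
It also fails if it takes over 69 s, if anything falls off the work surface, if the arm or the gripper's body presses on something with over 40 N, if the wrist force passes 120 N, or if a joint passes its speed limit or range.

### The arm

A 7-joint arm with a two-finger parallel gripper is mounted at the origin on the work surface. World frame = base frame: x ahead of the robot, y to its left, z up, the work surface at z = 0. Lengths are in m, angles in rad, forces in N, time in s.
With the tool pointing down it reaches from about 0.425 to 0.825 m from the base axis. Payload 3.6 kg.
Tool frame: the origin (TCP) lies on the centre line of the jaws, within the pads' length; the fingertips stand ahead of it and the grasp point (between the pads) lies 11 mm behind it (tips_ahead is the z of the fingertips in the tool frame, in m); z points along the fingers, y is the line along which they close (so a half turn about z gives the same grasp; the last joint's range is limited). The gripper opens to 93 mm and grips with 3 to 60 N. Pads are 15 mm wide; open, the fingers measure 128 mm over their backs; the gripper's body (75 mm by 188 mm) begins 65 mm behind the grasp point.
Start: joints at [-1.25, 0.615, -0.013, 1.423, 0.008, 1.103, -0.04], TCP at [0.221, 0.611, 0.196] pointing down, gripper open.
Joint ranges: [-3.12, 3.12], [-0.3, 2.06], [-1.34, 1.32], [0.26, 2.42], [-1.36, 4.5], [0.01, 1.98], [-2.84, 2.84]. Speed limits (rad/s): [2.79, 2.79, 3.14, 3.14, 3.14, 3.14, 3.14].

### API

Orientations are given as a unit quaternion [w, x, y, z].
In Python, from station import observe, grab_frame, hand_in, tips_ahead gives the robot as it stands.
- The arm moves only by the tool send_rows, never from a script. Its argument "moves" is a list of rows, each an object of numbers: "grip": the opening, from -1 (shut) to 1 (fully open), so that 0 is half open; "tx", "ty", "tz": the shift along the tool's x, y, z each as a share of 0.04 m, from -1 to 1; "turn": the turn about the tool's z as a share of 5 degrees, from -1 to 1. In form: [{"grip": .., "tx": .., "ty": .., "tz": .., "turn": ..}, ...]. A call has 1 to 8 rows; each row shifts and turns the commanded pose from where the row before left it, along the tool's axes as they then stand; what a row does not reach is not made up. A row lasts 1/8 s, in which the tool goes at most 62.5 mm and 10.7 degrees, less where a joint would pass 70% of its speed; a pose out of reach is approached as far as the arm can. A call with a number of a shift or a turn outside -1 to 1 is refused whole. A call with a gripper value outside its range is refused whole. The fingers move at their own pace and stop on an object; "grip_force" is the grip in N (left out, the last holds). Time passes only in rows, so rows that do not move let the fingers close. It gives the time, the measured TCP pose, the force, the opening and the grip force at its end, in the units of the state.
- observe(): the state, without advancing time (a new reading comes with each control period).
- grab_frame(name): name is "scene" or "top" or "wrist"; returns a dict with "color" (420x560x3 uint8, red, green, blue), "fx", "fy", "cx", "cy" (pixels), "rvec" (rotation vector, rad) and "tvec" (3), from world to camera coordinates, as OpenCV has them. Camera axes: x right, y down, z forward; pixel columns grow to the right and rows downward; lengths in m; the calibration is good to about 2 mm. A picture is of the moment at which its call begins. There is no depth.
- hand_in(): hands the job in; it is judged then, once.
The state is a dict: "time": time; "joints": joint angles; "joint_velocities": joint speeds; "effort": joint torques, N m; "eef_pos": TCP position; "ee_rot": TCP orientation; "contact_force": force on the tool from outside, world axes, zero at the start; "ft_torque": the same for the moment, N m; "finger_gap": finger opening in m; "finger_force": force on a finger pad.
Only numpy, scipy, OpenCV 4.12 (cv2) and the standard library are available. Lean on these libraries where they do the work, as an engineer would, in place of code of your own. Each camera call takes 0.05 s, during which the arm holds its last target. There are 200 camera calls.

## Working session

There is one attempt and no reset: what is moved stays moved. The work goes in short steps, Python scripts to look and compute and a tool call to move; the robot and the scene stay as the last step left them, time stands still between calls to the robot, and variables do not carry over. Pictures are saved under pics/ and viewed, at most 10 in all, crops included, and the job is handed in when it is done.

Besides the shell and the picture viewer there is one more tool, called after "Request:" as name(argument=value, ...) on one line, values as JSON. send_rows: Moves the arm, as the interface text tells. Shift numbers are shares of 0.04 m and turn numbers shares of 5 degrees, none past 1 either way. Its arguments: {"type":"object","properties":{"moves":{"type":"array","items":{"type":"object","properties":{"grip":{"type":"number"},"tx":{"type":"number","minimum":-1,"maximum":1},"ty":{"type":"number","minimum":-1,"maximum":1},"tz":{"type":"number","minimum":-1,"maximum":1},"turn":{"type":"number","minimum":-1,"maximum":1}}}},"grip_force":{"type":"number"}},"required":["moves"]}

```bash
mkdir -p pics; ls; cat > h.py <<'E'
import numpy as np, cv2
from station import *
def snap(n,f):
    g=grab_frame(n); cv2.imwrite('pics/'+f,g['color'][:,:,::-1].copy()); np.save('pics/'+f+'.npy',g,allow_pickle=True); return g
def load(f): return np.load('pics/'+f+'.npy',allow_pickle=True).item()
def w(g,u,v,z):
    R=cv2.Rodrigues(np.array(g['rvec'],float))[0]; t=np.array(g['tvec'],float).ravel()
    d=R.T@np.array([(u-g['cx'])/g['fx'],(v-g['cy'])/g['fy'],1]); c=-R.T@t
    return c+d*(z-c[2])/d[2]
def px(g,P):
    return cv2.projectPoints(np.array(P,float).reshape(-1,3),np.array(g['rvec'],float),np.array(g['tvec'],float),np.array([[g['fx'],0,g['cx']],[0,g['fy'],g['cy']],[0,0,1]],float),None)[0].reshape(-1,2)
E
python3 -c "
from h import *
g=snap('top','t0.png'); s=snap('scene','s0.png')
o=observe(); print({k:np.round(v,3) for k,v in o.items()}, tips_ahead)
"
```

```text
pics
{'time': np.float64(0.1), 'joints': array([-1.25 ,  0.616, -0.013,  1.425,  0.008,  1.103, -0.04 ]), 'joint_velocities': array([-0.001, -0.002, -0.   , -0.003,  0.001,  0.   ,  0.001]), 'effort': array([ 1.0000e-03, -4.6005e+01,  2.1000e-01, -1.6625e+01, -6.1000e-02,
        1.7000e-02,  0.0000e+00]), 'eef_pos': array([0.221, 0.611, 0.195]), 'ee_rot': array([-0.   ,  0.172,  0.985, -0.001]), 'contact_force': array([-0.179,  0.457,  0.098]), 'ft_torque': array([-0.039,  0.017,  0.017]), 'finger_force': np.float64(0.0), 'finger_gap': np.float64(0.093)} 0.008
```

View pics/t0.png

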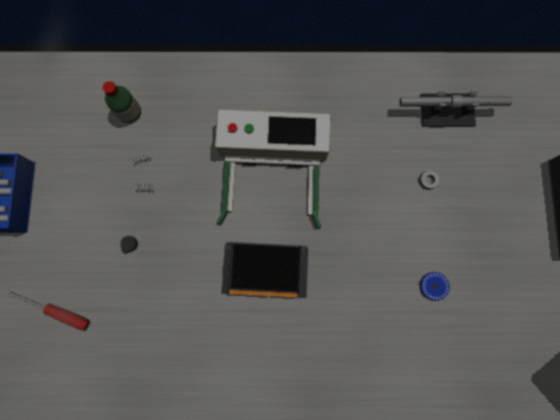

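View pics/s0.png

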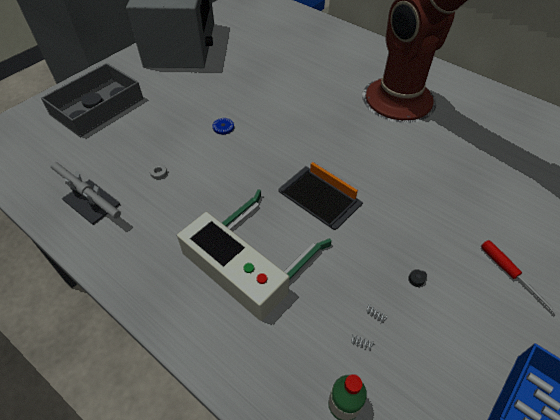

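The top view shows the tray around (265,270), the dock mouth at about (268,220), the disc at (435,286) and the cam at (128,244). The springs are near (143,160) and (145,188), and the bearing is at (429,180). Next I'll convert these to world positions.

```bash
python3 -c "
from h import *
g=load('t0.png'); im=g['color']; hsv=cv2.cvtColor(im,cv2.COLOR_RGB2HSV)
def cen(m,r):
    x0,x1,y0,y1=r; k=np.zeros(m.shape,np.uint8);k[y0:y1,x0:x1]=m[y0:y1,x0:x1]
    (c,sz,a)=cv2.minAreaRect(cv2.findNonZero(k)); ys,xs=np.nonzero(k); return (xs.mean(),ys.mean()),c,sz,a
H,S,V=[hsv[:,:,i].astype(int) for i in range(3)]
b=((H>105)&(H<130)&(S>120)&(V>60)); r=cen(b,(410,460,260,310));print('disc',r,w(g,*r[1],.01))
d=(V<75); r=cen(d,(110,145,230,258));print('cam',r,w(g,*r[0],.012)); 
o=((H<25)&(S>150)&(V>80)); r=cen(o,(215,310,280,305));print('wall',r,w(g,*r[1],.034))
for n,u,v,z in [('tray NL',227,243,.005),('tray NR',308,246,.005),('tray BL',223,295,.005),('BR',305,297,.005),('bearing',429,180,.014),('sa',143,160,.01),('sb',145,188,.01),('wingL',228,220,.022),('wingR',317,226,.022),('chL in',234,163,.022),('chR in',309,166,.022)]: print(n,w(g,u,v,z).round(4))
c=cv2.resize(im[140:310,110:330],None,fx=3.5,fy=3.5,interpolation=cv2.INTER_CUBIC)
cv2.imwrite('pics/c1.png',cv2.convertScaleAbs(c[:,:,::-1],alpha=1.8))
"
```

```text
disc ((np.float64(434.1823416506718), np.float64(285.83685220729365)), (434.5, 286.0), (26.0, 27.0), 90.0) [ 0.43018652 -0.31137712  0.01      ]
cam ((np.float64(128.49402390438246), np.float64(244.09163346613545)), (128.5, 244.5), (17.0, 17.0), 90.0) [0.51551964 0.33713798 0.012     ]
wall ((np.float64(262.7518518518518), np.float64(293.1962962962963)), (262.9875793457031, 293.2362060546875), (68.11624908447266, 3.9419124126434326), 3.012787342071533) [0.41356631 0.04717396 0.034     ]
tray NL [0.5195 0.127  0.005 ]
tray NR [ 0.5137 -0.0474  0.005 ]
tray BL [0.4096 0.1325 0.005 ]
BR [ 0.4063 -0.0401  0.005 ]
bearing [ 0.6583 -0.3125  0.014 ]
sa [0.7035 0.3184 0.01  ]
sb [0.6395 0.31   0.01  ]
wingL [0.5669 0.1241 0.022 ]
wingR [ 0.5546 -0.0658  0.022 ]
chL in [0.6935 0.1142 0.022 ]
chR in [ 0.687 -0.05   0.022]
```

View pics/c1.png

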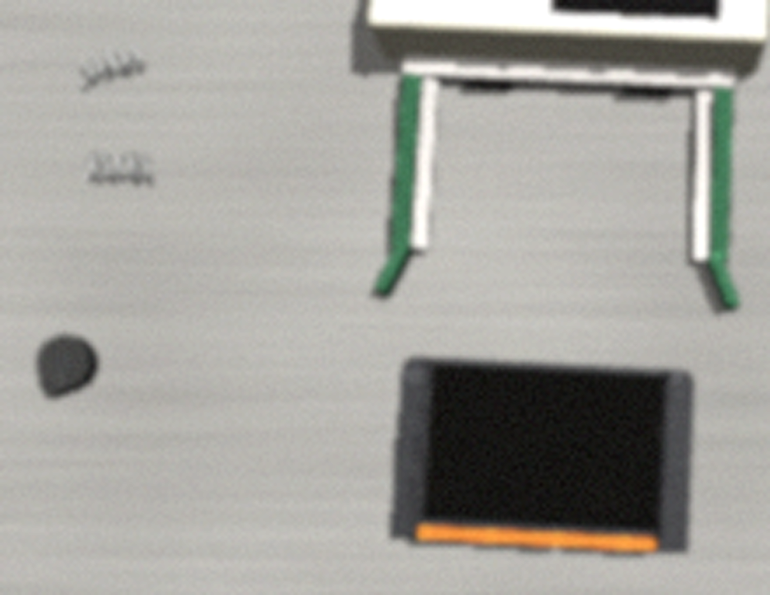

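The cam's lobe points down and to the left in the image, towards −x with a little +y. The tray and dock both have a yaw of about −2.6°. First I'll go over the disc, following an arc so I stay clear of the inner reach limit.

Request:
send_rows(moves=[{"grip": 1,"turn": -0.865,"tz": 0.3},{"turn": -0.865,"tz": 0.3,"grip": 1},{"turn": -0.865,"tz": 0.3,"grip": 1},{"turn": -0.865,"tz": 0.3,"grip": 1},{"tx": -0.82,"ty": -0.97,"grip": 1},{"tx": -0.82,"ty": -0.97,"grip": 1},{"tx": -0.82,"ty": -0.97,"grip": 1},{"tx": -0.82,"ty": -0.97,"grip": 1}])

```text
schema error: expected keys grip, tx, ty, tz, turn
```

Request:
send_rows(moves=[{"tx": -0.82,"ty": -0.97,"grip": 1},{"tx": -0.82,"ty": -0.97,"grip": 1},{"tx": -0.82,"ty": -0.97,"grip": 1},{"tx": -0.82,"ty": -0.97,"grip": 1},{"tx": -0.82,"ty": -0.97,"grip": 1},{"tx": 0,"ty": -1,"grip": 1},{"tx": 0,"ty": -1,"grip": 1},{"tx": 0,"ty": -1,"grip": 1}])

```text
schema error: expected keys grip, tx, ty, tz, turn
```

```bash
cat >> h.py <<'E'
def go(x,y,z,yawdeg=None):
    o=observe(); q=o['ee_rot']; from scipy.spatial.transform import Rotation as Ro
    R=Ro.from_quat([q[1],q[2],q[3],q[0]]).as_matrix(); yaw=np.degrees(np.arctan2(R[1,0],R[0,0]))
    d=R.T@(np.array([x,y,z])-o['eef_pos'])
    print('t',round(float(o['time']),2),'pos',np.round(o['eef_pos'],4),'yaw %.2f'%yaw,'tilt',R[:2,2].round(3),'units',(d/.04).round(2),'turn',None if yawdeg is None else round(((yaw-yawdeg+180)%360-180)/5,2))
E
python3 -c "
from h import *
go(.43,-.311,.1,177.5)"
```

```text
t 0.1 pos [0.2207 0.6106 0.1954] yaw 160.14 tilt [-0.001 -0.002] units [-12.75 -19.89   2.43] turn -3.47
```

All keys are required in every row.

Request:
send_rows(moves=[{"grip": 1,"tx": 0,"ty": 0,"tz": 0.3,"turn": -0.865},{"grip": 1,"tx": 0,"ty": 0,"tz": 0.3,"turn": -0.865},{"grip": 1,"tx": 0,"ty": 0,"tz": 0.3,"turn": -0.865},{"grip": 1,"tx": 0,"ty": 0,"tz": 0.3,"turn": -0.865},{"grip": 1,"tx": -0.82,"ty": -0.97,"tz": 0,"turn": 0},{"grip": 1,"tx": -0.82,"ty": -0.97,"tz": 0,"turn": 0},{"grip": 1,"tx": -0.82,"ty": -0.97,"tz": 0,"turn": 0},{"grip": 1,"tx": -0.82,"ty": -0.97,"tz": 0,"turn": 0}])

```text
time: 1.1
eef_pos: [0.3458, 0.4487, 0.1481]
ee_rot: [-0.0, 0.022, 1.0, -0.0]
contact_force: [0.6, 1.0, -0.4]
finger_gap: 0.0928
finger_force: 0.0
```

Request:
send_rows(moves=[{"grip": 1,"tx": -0.82,"ty": -0.97,"tz": 0,"turn": 0},{"grip": 1,"tx": -0.82,"ty": -0.97,"tz": 0,"turn": 0},{"grip": 1,"tx": -0.82,"ty": -0.97,"tz": 0,"turn": 0},{"grip": 1,"tx": -0.82,"ty": -0.97,"tz": 0,"turn": 0},{"grip": 1,"tx": -0.82,"ty": -0.97,"tz": 0,"turn": 0},{"grip": 1,"tx": 0,"ty": -1,"tz": 0,"turn": 0},{"grip": 1,"tx": 0,"ty": -1,"tz": 0,"turn": 0},{"grip": 1,"tx": 0,"ty": -1,"tz": 0,"turn": 0}])

```text
time: 2.1
eef_pos: [0.4944, 0.1278, 0.1481]
ee_rot: [-0.0, 0.022, 1.0, -0.0]
contact_force: [0.4, -0.3, -0.4]
finger_gap: 0.0932
finger_force: 0.0
```

```bash
python3 -c "
from h import *
go(.43,-.311,.1,177.5)"
```

```text
t 2.1 pos [0.4944 0.1278 0.1481] yaw 177.42 tilt [-0.001 -0.   ] units [  1.11 -11.03   1.21] turn -0.02
```

Request:
send_rows(moves=[{"grip": 1,"tx": 0.1,"ty": -1,"tz": 0,"turn": 0},{"grip": 1,"tx": 0.1,"ty": -1,"tz": 0,"turn": 0},{"grip": 1,"tx": 0.1,"ty": -1,"tz": 0,"turn": 0},{"grip": 1,"tx": 0.1,"ty": -1,"tz": 0,"turn": 0},{"grip": 1,"tx": 0.1,"ty": -1,"tz": 0,"turn": 0},{"grip": 1,"tx": 0.1,"ty": -1,"tz": 0,"turn": 0},{"grip": 1,"tx": 0.1,"ty": -1,"tz": 0,"turn": 0},{"grip": 1,"tx": 0.1,"ty": -1,"tz": 0,"turn": 0}])

```text
time: 3.1
eef_pos: [0.4479, -0.1901, 0.1482]
ee_rot: [-0.0, 0.022, 1.0, 0.0]
contact_force: [0.5, -0.3, -0.8]
finger_gap: 0.0929
finger_force: 0.0
```

Request:
send_rows(moves=[{"grip": 1,"tx": 0.1,"ty": -1,"tz": 0,"turn": 0},{"grip": 1,"tx": 0.1,"ty": -1,"tz": 0.3,"turn": 0},{"grip": 1,"tx": 0.1,"ty": -1,"tz": 0.3,"turn": 0},{"grip": 1,"tx": 0,"ty": 0,"tz": 0,"turn": 0}])

```text
time: 3.6
eef_pos: [0.4286, -0.3118, 0.1232]
ee_rot: [-0.002, 0.026, 1.0, -0.0]
contact_force: [-0.0, 0.6, 0.1]
finger_gap: 0.0928
finger_force: 0.0
```

```bash
python3 -c "
from h import *
g=snap('wrist','w1.png'); print(px(g,[[.43,-.311,.01]]))
go(.43,-.311,.1,177.5)"
```

```text
[[279.78756017 204.55649112]]
t 3.65 pos [ 0.43   -0.3092  0.1236] yaw 177.24 tilt [-0.002  0.001] units [-0.   -0.05  0.59] turn -0.05
```

View pics/w1.png

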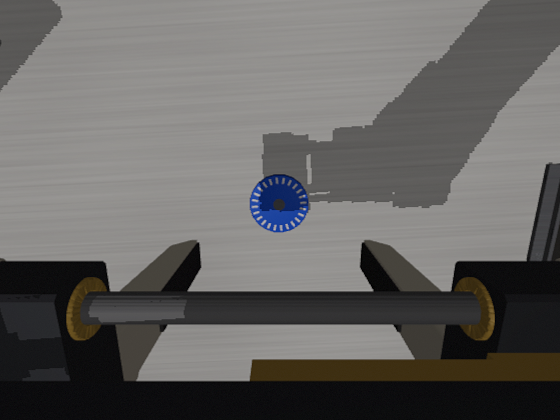

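The wrist view shows the disc at (280,204), exactly where I predicted it, so I can descend and grip.

Request:
send_rows(moves=[{"grip": 1,"tx": 0,"ty": -0.04,"tz": 0.8,"turn": 0},{"grip": 1,"tx": 0,"ty": 0,"tz": 0.8,"turn": 0},{"grip": 1,"tx": 0,"ty": 0,"tz": 0.8,"turn": 0},{"grip": 1,"tx": 0,"ty": 0,"tz": 0.42,"turn": 0},{"grip": 0.4,"tx": 0,"ty": 0,"tz": 0,"turn": 0},{"grip": 0.1,"tx": 0,"ty": 0,"tz": 0,"turn": 0},{"grip": 0.1,"tx": 0,"ty": 0,"tz": 0,"turn": 0},{"grip": 0.1,"tx": 0,"ty": 0,"tz": 0,"turn": 0}], grip_force=15)

```text
time: 4.65
eef_pos: [0.4315, -0.3101, 0.0124]
ee_rot: [0.001, 0.022, 1.0, -0.0]
contact_force: [-0.1, -0.8, 0.7]
finger_gap: 0.0577
finger_force: 0.0
```

Request:
send_rows(moves=[{"grip": 0.1,"tx": 0,"ty": 0,"tz": 0,"turn": 0},{"grip": 0.1,"tx": 0,"ty": 0,"tz": 0,"turn": 0}])

```text
time: 4.9
eef_pos: [0.431, -0.31, 0.0118]
ee_rot: [0.0, 0.022, 1.0, -0.0]
contact_force: [-0.2, -0.2, 0.9]
finger_gap: 0.0517
finger_force: 0.0
```

```bash
python3 -c "
from h import *
g=snap('wrist','w2.png'); print(px(g,[[.43,-.311,.01]]))
go(.43,-.311,.01,177.5)"
```

```text
[[276.58593463 239.83112231]]
t 4.95 pos [ 0.431  -0.3099  0.0117] yaw 177.42 tilt [ 0. -0.] units [ 0.02 -0.03  0.04] turn -0.02
```

View pics/w2.png

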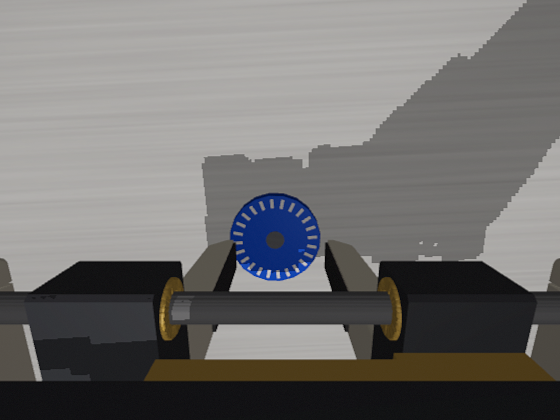

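```bash
python3 -c "
from h import *
g=load('w2.png'); P=[[.431,-.31+s*.026,z] for z in (.004,.01,.02,.03,.04) for s in(1,-1)]
print(px(g,P).round(0)); R=cv2.Rodrigues(np.array(g['rvec']))[0]; print('cam',-R.T@np.array(g['tvec']).ravel(), 'fwd',R[2])
im=g['color'];hsv=cv2.cvtColor(im,cv2.COLOR_RGB2HSV);b=((hsv[:,:,0]>105)&(hsv[:,:,0]<130)&(hsv[:,:,1]>120)&(hsv[:,:,2]>60)).astype(np.uint8);b[300:]=0
x,y,a,h=cv2.boundingRect(b);print(x,y,a,h,[w(g,u,v,.01)[:2].round(4) for u,v in((x,y+h/2),(x+a,y+h/2),(x+a/2,y),(x+a/2,y+h))])
"
```

```text
[[317. 236.]
 [240. 240.]
 [318. 239.]
 [239. 243.]
 [320. 245.]
 [237. 249.]
 [322. 251.]
 [234. 255.]
 [324. 258.]
 [232. 262.]]
cam [ 0.36084343 -0.30566184  0.20071473] fwd [ 0.25106055 -0.01094403 -0.96790952]
230 193 90 88 [array([ 0.4266, -0.3415]), array([ 0.4293, -0.2824]), array([ 0.3986, -0.3105]), array([ 0.4597, -0.3135])]
```

```bash
python3 -c "
from h import *
import station
print(tips_ahead); o=observe(); print(o['finger_gap'],o['finger_force'],o['contact_force'],o['eef_pos'])
g=load('w2.png'); c=cv2.resize(g['color'][170:310,180:380],None,fx=4,fy=4,interpolation=cv2.INTER_CUBIC); cv2.imwrite('pics/c2.png',cv2.convertScaleAbs(c[:,:,::-1],alpha=1.8))
"
```

```text
0.008
0.05135047455054175 0.0 [ 0.08778855 -0.40283976  0.31830447] [ 0.43100928 -0.30993074  0.01173201]
```

View pics/c2.png

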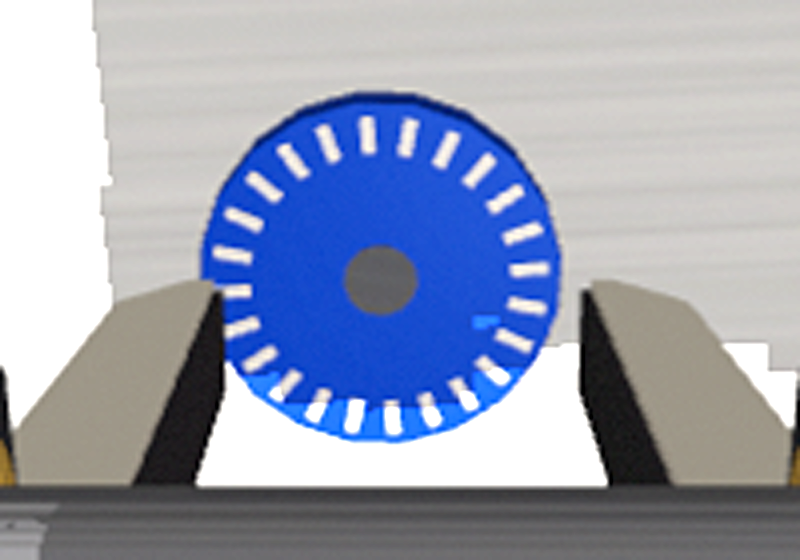

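The view is ambiguous: the fingertips could be beside the disc or just above it. Closing a little more will tell me which.

Request:
send_rows(moves=[{"grip": 0,"tx": 0,"ty": 0,"tz": 0,"turn": 0},{"grip": -0.1,"tx": 0,"ty": 0,"tz": 0,"turn": 0},{"grip": -0.1,"tx": 0,"ty": 0,"tz": 0,"turn": 0}], grip_force=10)

```text
time: 5.32
eef_pos: [0.431, -0.3099, 0.0116]
ee_rot: [-0.0, 0.022, 1.0, -0.0]
contact_force: [-0.3, 0.6, -0.3]
finger_gap: 0.0423
finger_force: 0.0
```

Request:
send_rows(moves=[{"grip": 1,"tx": 0,"ty": 0,"tz": -0.1,"turn": 0},{"grip": 1,"tx": 0,"ty": 0,"tz": 0,"turn": 0},{"grip": 1,"tx": 0,"ty": 0,"tz": 0,"turn": 0},{"grip": 1,"tx": 0,"ty": 0,"tz": 0,"turn": 0},{"grip": 1,"tx": 0,"ty": 0,"tz": 0.1,"turn": 0},{"grip": 1,"tx": 0,"ty": 0,"tz": 0.05,"turn": 0},{"grip": 1,"tx": 0,"ty": 0,"tz": 0.05,"turn": 0},{"grip": 1,"tx": 0,"ty": 0,"tz": 0,"turn": 0}])

```text
time: 6.32
eef_pos: [0.4309, -0.3098, 0.0074]
ee_rot: [-0.0, 0.022, 1.0, 0.0]
contact_force: [-0.3, 0.3, 0.3]
finger_gap: 0.093
finger_force: 0.0
```

```bash
python3 -c "
from h import *
go(.43,-.311,.004,177.5); g=snap('wrist','w3.png')
im=g['color'];hsv=cv2.cvtColor(im,cv2.COLOR_RGB2HSV);b=((hsv[:,:,0]>105)&(hsv[:,:,0]<130)&(hsv[:,:,1]>120)&(hsv[:,:,2]>60)).astype(np.uint8);b[300:]=0
x,y,a,h=cv2.boundingRect(b);print(x,y,a,h,[w(g,u,v,.01)[:2].round(4) for u,v in((x,y+h/2),(x+a,y+h/2),(x+a/2,y),(x+a/2,y+h))])
a1=load('w1.png');print(a1['fx'])
"
```

```text
t 6.33 pos [ 0.4309 -0.3098  0.0074] yaw 177.43 tilt [-0.  0.] units [ 0.02 -0.03  0.09] turn -0.01
229 195 92 89 [array([ 0.4266, -0.3412]), array([ 0.4293, -0.2822]), array([ 0.3989, -0.3103]), array([ 0.4595, -0.3133])]
306.9373661222648
```

```bash
python3 -c "
from h import *
g=snap('scene','s2.png'); t=snap('top','t2.png')
o=observe()['eef_pos']
P=[[o[0],o[1]+s*.0465,z] for s in(1,-1) for z in(0,.02,.04)]
for a,n in((g,'s'),(t,'t')): print(n,px(a,P+[[.43,-.311,.01]]).round(1).tolist())
def crop(a,c,r): 
    x,y=c; return cv2.resize(a['color'][y-r:y+r,x-r:x+r],(400,400),interpolation=cv2.INTER_CUBIC)
c=np.hstack([crop(g,(223,126),40),crop(t,(435,286),40)])
cv2.imwrite('pics/c3.png',cv2.convertScaleAbs(c[:,:,::-1].copy(),alpha=1.8))
"
```

```text
s [[236.1, 135.4], [235.6, 129.9], [235.0, 124.2], [212.2, 121.2], [211.3, 115.7], [210.4, 110.0], [223.6, 125.1]]
t [[410.2, 285.5], [412.9, 285.4], [415.8, 285.2], [454.2, 285.7], [457.9, 285.6], [461.8, 285.4], [434.3, 286.1]]
```

View pics/c3.png

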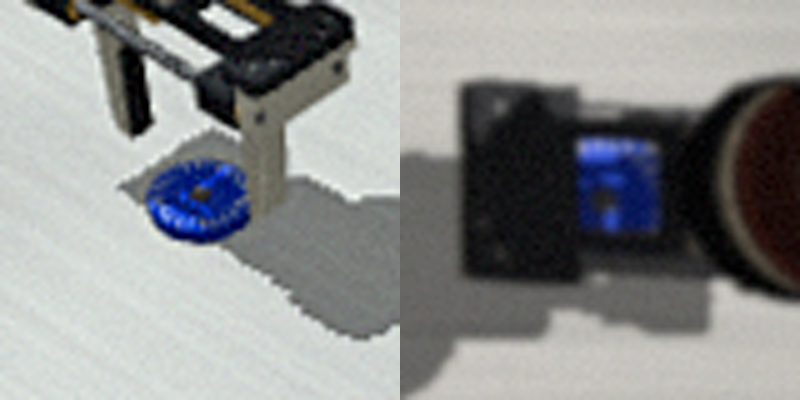

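In the scene crop the fingertips hover about 22–28 mm above the shelf, although the state implies they should be near 0. The tips are therefore some 15–20 mm behind the TCP, and `tips_ahead` is wrong. I'll find the real offset by descending in steps and watching the force.

Request:
send_rows(moves=[{"grip": 1,"tx": 0,"ty": 0,"tz": 0.1,"turn": 0},{"grip": 1,"tx": 0,"ty": 0,"tz": 0.1,"turn": 0},{"grip": 1,"tx": 0,"ty": 0,"tz": 0.1,"turn": 0},{"grip": 1,"tx": 0,"ty": 0,"tz": 0.05,"turn": 0},{"grip": 1,"tx": 0,"ty": 0,"tz": 0,"turn": 0}])

```text
time: 7.1
eef_pos: [0.4309, -0.3098, -0.0066]
ee_rot: [-0.0, 0.022, 1.0, 0.0]
contact_force: [1.1, 1.2, 0.2]
finger_gap: 0.0924
finger_force: 0.0
```

Request:
send_rows(moves=[{"grip": 1,"tx": 0,"ty": 0,"tz": 0.05,"turn": 0},{"grip": 1,"tx": 0,"ty": 0,"tz": 0,"turn": 0}])

```text
time: 7.35
eef_pos: [0.431, -0.3098, -0.0084]
ee_rot: [-0.0, 0.022, 1.0, 0.0]
contact_force: [-0.9, -0.8, 0.5]
finger_gap: 0.0932
finger_force: 0.0
```

Request:
send_rows(moves=[{"grip": 1,"tx": 0,"ty": 0,"tz": 0.05,"turn": 0},{"grip": 1,"tx": 0,"ty": 0,"tz": 0.05,"turn": 0},{"grip": 1,"tx": 0,"ty": 0,"tz": 0,"turn": 0}])

```text
time: 7.72
eef_pos: [0.4309, -0.3098, -0.0125]
ee_rot: [-0.0, 0.022, 1.0, 0.0]
contact_force: [-0.2, 0.4, 0.3]
finger_gap: 0.0929
finger_force: 0.0
```

```bash
python3 -c "
from h import *
g=snap('scene','s3.png')
o=observe(); print(o['contact_force'],o['eef_pos']); o=o['eef_pos']
P=[[o[0]+dx,o[1]+s*.0465,z] for s in(1,-1) for dx in(-.0075,.0075) for z in(0,.01,.02)]
p=px(g,P);print(((p-[193,96])*10).round(0).tolist())
c=cv2.resize(g['color'][96:146,193:253],None,fx=10,fy=10,interpolation=cv2.INTER_CUBIC)
cv2.imwrite('pics/c4.png',cv2.convertScaleAbs(c[:,:,::-1].copy(),alpha=1.8))
"
```

```text
[ 0.54929347 -0.06341699 -0.61544465] [ 0.4309697  -0.30983047 -0.01242761]
[[450.0, 380.0], [448.0, 353.0], [445.0, 325.0], [413.0, 409.0], [410.0, 381.0], [407.0, 353.0], [211.0, 239.0], [207.0, 211.0], [203.0, 183.0], [174.0, 266.0], [169.0, 238.0], [165.0, 210.0]]
```

View pics/c4.png

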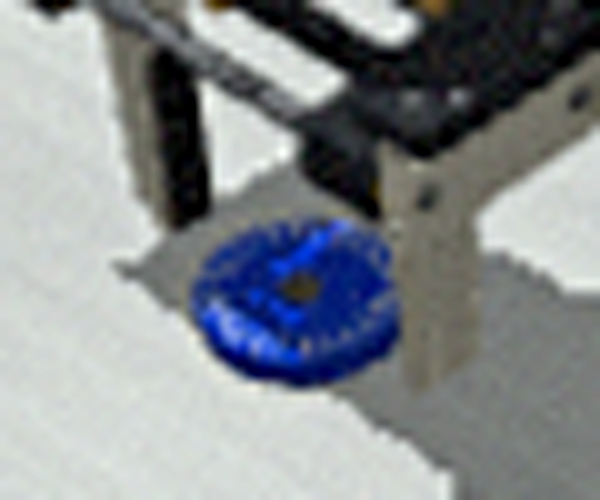

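The pad corners are at about (170,232) and (210,212) in the crop, so the tips are at z ≈ 9–10 mm, roughly 21 mm above the reported TCP. I'll go 6 mm lower and close.

Request:
send_rows(moves=[{"grip": 1,"tx": 0,"ty": 0,"tz": 0.05,"turn": 0},{"grip": 1,"tx": 0,"ty": 0,"tz": 0.05,"turn": 0},{"grip": 1,"tx": 0,"ty": 0,"tz": 0.05,"turn": 0},{"grip": 0.6,"tx": 0,"ty": -0.02,"tz": 0,"turn": 0},{"grip": 0.4,"tx": 0,"ty": 0,"tz": 0,"turn": 0},{"grip": 0.1,"tx": 0,"ty": 0,"tz": 0,"turn": 0},{"grip": 0.1,"tx": 0,"ty": 0,"tz": 0,"turn": 0},{"grip": 0.1,"tx": 0,"ty": 0,"tz": 0,"turn": 0}], grip_force=15)

```text
time: 8.78
eef_pos: [0.4311, -0.3108, -0.0183]
ee_rot: [0.0, 0.022, 1.0, -0.0]
contact_force: [-0.4, 0.3, 0.0]
finger_gap: 0.0595
finger_force: 15.0
```

The disc is gripped (59.5 mm gap, 15 N). Next I'll lift it and carry it over the tray.

Request:
send_rows(moves=[{"grip": 0.1,"tx": 0,"ty": 0,"tz": -0.4,"turn": 0},{"grip": 0.1,"tx": 0,"ty": 0,"tz": -0.6,"turn": 0},{"grip": 0.1,"tx": 0,"ty": 0,"tz": -0.5,"turn": 0},{"grip": 0.1,"tx": -0.06,"ty": 0.6,"tz": 0,"turn": 0},{"grip": 0.1,"tx": -0.06,"ty": 1,"tz": 0,"turn": 0},{"grip": 0.1,"tx": -0.06,"ty": 1,"tz": 0,"turn": 0},{"grip": 0.1,"tx": -0.06,"ty": 1,"tz": 0,"turn": 0},{"grip": 0.1,"tx": -0.06,"ty": 1,"tz": 0,"turn": 0}])

```text
time: 9.78
eef_pos: [0.4517, -0.1261, 0.0427]
ee_rot: [0.001, 0.022, 1.0, -0.0]
contact_force: [1.0, -0.5, -0.0]
finger_gap: 0.0595
finger_force: 15.0
```

Request:
send_rows(moves=[{"grip": 0.1,"tx": -0.06,"ty": 1,"tz": 0,"turn": 0},{"grip": 0.1,"tx": -0.06,"ty": 1,"tz": 0,"turn": 0},{"grip": 0.1,"tx": -0.06,"ty": 1,"tz": 0,"turn": 0},{"grip": 0.1,"tx": -0.06,"ty": 0.9,"tz": 0,"turn": 0},{"grip": 0.1,"tx": 0,"ty": 0.4,"tz": 0,"turn": 0},{"grip": 0.1,"tx": 0,"ty": 0,"tz": 0,"turn": 0},{"grip": 0.1,"tx": 0,"ty": 0,"tz": 0,"turn": 0}])

```text
time: 10.65
eef_pos: [0.4683, 0.042, 0.0418]
ee_rot: [-0.0, 0.024, 1.0, -0.001]
contact_force: [-0.5, 0.1, -1.2]
finger_gap: 0.0596
finger_force: 15.0
```

```bash
python3 -c "
from h import *
go(.468,.044,-.0125,177.5); g=snap('wrist','w4.png'); o=observe(); print(o['finger_gap'],o['finger_force'])
T=np.array([.4635,.0443]);a=np.radians(-2.6);R=np.array([[np.cos(a),-np.sin(a)],[np.sin(a),np.cos(a)]])
def tp(x,y,z): return np.r_[T+R@[x,y],z]
P=[tp(-.055,.07,.034),tp(-.055,-.07,.034),tp(-.055,.09,.005),tp(-.055,-.09,.005),tp(.055,.073,.011),tp(.055,-.073,.011)]
print(px(g,P).round(0).tolist())
"
```

```text
t 10.65 pos [0.4683 0.042  0.0418] yaw 177.28 tilt [-0.    -0.001] units [0.01 0.05 1.36] turn -0.04
0.05963544396577486 14.999804645776749
[[393.0, 148.0], [170.0, 148.0], [406.0, 146.0], [156.0, 146.0], [374.0, 288.0], [189.0, 288.0]]
```

View pics/w4.png

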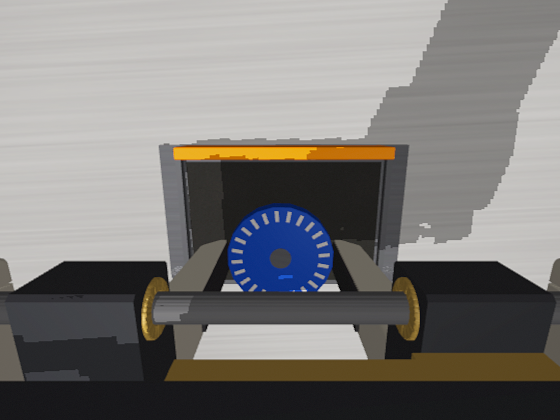

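The tray is where I predicted, with the wall-top ends at (173,148) and (394,148). Lowering and releasing the disc.

Request:
send_rows(moves=[{"grip": 0.1,"tx": 0,"ty": 0.03,"tz": 0.5,"turn": 0},{"grip": 0.1,"tx": 0,"ty": 0,"tz": 0.5,"turn": 0},{"grip": 0.1,"tx": 0,"ty": 0,"tz": 0.25,"turn": 0},{"grip": 0.1,"tx": 0,"ty": 0,"tz": 0.11,"turn": 0},{"grip": 0.1,"tx": 0,"ty": 0,"tz": 0,"turn": 0},{"grip": 0.4,"tx": 0,"ty": 0,"tz": 0,"turn": 0},{"grip": 0.6,"tx": 0,"ty": 0,"tz": 0,"turn": 0},{"grip": 0.6,"tx": 0,"ty": 0,"tz": 0,"turn": 0}])

```text
time: 11.7
eef_pos: [0.4688, 0.0453, -0.0124]
ee_rot: [0.0, 0.022, 1.0, 0.0]
contact_force: [-0.2, 0.4, -1.0]
finger_gap: 0.0741
finger_force: 0.0
```

Request:
send_rows(moves=[{"grip": 0.6,"tx": 0,"ty": 0,"tz": -0.3,"turn": 0},{"grip": 0.6,"tx": 0,"ty": 0,"tz": -0.8,"turn": 0},{"grip": 0.6,"tx": 0,"ty": 0,"tz": -0.9,"turn": 0},{"grip": 0.6,"tx": 0,"ty": 0,"tz": -0.5,"turn": 0},{"grip": 0.6,"tx": 0,"ty": 0,"tz": 0,"turn": 0}])

```text
time: 12.32
eef_pos: [0.4698, 0.0454, 0.0892]
ee_rot: [0.002, 0.022, 1.0, 0.0]
contact_force: [0.3, -0.4, 0.1]
finger_gap: 0.0744
finger_force: 0.0
```

```bash
cat >> h.py <<'E'
def disc(g,z,reg=None):
    hsv=cv2.cvtColor(g['color'],cv2.COLOR_RGB2HSV);b=((hsv[:,:,0]>105)&(hsv[:,:,0]<130)&(hsv[:,:,1]>120)&(hsv[:,:,2]>60)).astype(np.uint8)
    b[310:]=0 ; n,l,s,c=cv2.connectedComponentsWithStats(b); i=1+np.argmax(s[1:,4]); pts=cv2.findNonZero((l==i).astype(np.uint8)); e=cv2.minEnclosingCircle(pts)
    return e, w(g,*e[0],z)
E
python3 -c "
from h import *
g=snap('wrist','w5.png'); print('disc',disc(g,.015)); go(.5155,.337,.1)
T=np.array([.4635,.0443])
# cam from t0
t=load('t0.png'); im=t['color'][230:258,112:145]; V=im.max(2).astype(int); m=(V<75).astype(np.uint8)
k=cv2.findContours(m,0,2)[0]; k=max(k,key=cv2.contourArea); pts=np.array([w(t,p[0][0]+112,p[0][1]+230,.012)[:2] for p in k]); 
print(pts.min(0),pts.max(0)); print(pts.round(3).tolist())
"
```

```text
disc (((279.5, 209.0), 34.033172607421875), array([0.46661612, 0.04631944, 0.015     ]))
t 12.38 pos [0.4688 0.0453 0.088 ] yaw 177.44 tilt [0.002 0.   ] units [-0.84  7.34 -0.3 ] turn None
[0.49642994 0.31861517] [0.53297261 0.35554364]
[[0.533, 0.346], [0.529, 0.35], [0.529, 0.352], [0.526, 0.352], [0.524, 0.354], [0.52, 0.354], [0.518, 0.356], [0.516, 0.353], [0.505, 0.352], [0.503, 0.35], [0.501, 0.35], [0.499, 0.348], [0.496, 0.348], [0.496, 0.339], [0.499, 0.337], [0.499, 0.335], [0.501, 0.333], [0.501, 0.329], [0.503, 0.327], [0.503, 0.324], [0.507, 0.32], [0.509, 0.321], [0.511, 0.319], [0.524, 0.319], [0.531, 0.326], [0.531, 0.328], [0.533, 0.331]]
```

Request:
send_rows(moves=[{"grip": 0.6,"tx": -0.1,"ty": 0.8,"tz": 0,"turn": 0.5},{"grip": 0.8,"tx": -0.1,"ty": 1,"tz": 0,"turn": 0.5},{"grip": 1,"tx": -0.1,"ty": 1,"tz": 0,"turn": 0.5},{"grip": 1,"tx": -0.1,"ty": 1,"tz": 0,"turn": 0.5},{"grip": 1,"tx": -0.1,"ty": 1,"tz": 0,"turn": 0.5},{"grip": 1,"tx": -0.1,"ty": 1,"tz": 0,"turn": 0.5},{"grip": 1,"tx": 0.3,"ty": 1,"tz": 0,"turn": 0.5},{"grip": 1,"tx": 0.3,"ty": 0.7,"tz": 0,"turn": 0}])

```text
time: 13.38
eef_pos: [0.5263, 0.3441, 0.0853]
ee_rot: [-0.001, 0.174, 0.985, -0.001]
contact_force: [-0.1, -0.6, 0.2]
finger_gap: 0.0929
finger_force: 0.0
```

Request:
send_rows(moves=[{"grip": 1,"tx": 0,"ty": 0,"tz": 0,"turn": 0},{"grip": 1,"tx": 0,"ty": 0,"tz": 0,"turn": 0}])

```text
time: 13.62
eef_pos: [0.5273, 0.3402, 0.0861]
ee_rot: [-0.0, 0.175, 0.985, -0.002]
contact_force: [-0.8, -0.9, 0.3]
finger_gap: 0.093
finger_force: 0.0
```

```bash
cat > cam.py <<'E'
from h import *
from scipy.optimize import minimize
def tmpl(x,y,a,z):  # body circle r17 + lobe reaching 21 (small tip radius 6 guess)
    th=np.linspace(0,2*np.pi,60); C=np.c_[17*np.cos(th),17*np.sin(th)]; L=np.c_[15+6*np.cos(th),6*np.sin(th)]
    H=cv2.convexHull(np.r_[C,L].astype(np.float32))[:,0]/1000
    c,s=np.cos(a),np.sin(a); return np.c_[H@np.array([[c,s],[-s,c]])+[x,y],np.full(len(H),z)]
def mask(g,*p):
    m=np.zeros(g['color'].shape[:2],np.uint8)
    for zs in [(0,.016)]:
        q=np.r_[px(g,tmpl(*p,zs[0])),px(g,tmpl(*p,zs[1]))]
        cv2.fillConvexPoly(m,cv2.convexHull((q*16).astype(np.int32)),1,shift=4)
    return m
def fit(g,x0,r=45,thr=75):
    c=px(g,[[x0[0],x0[1],.008]])[0].astype(int); V=g['color'].max(2); o=np.zeros(V.shape,np.uint8)
    sl=np.s_[max(c[1]-r,0):c[1]+r,max(c[0]-r,0):c[0]+r]; o[sl]=V[sl]<thr
    n,l,s,_=cv2.connectedComponentsWithStats(o); o=(l==1+np.argmax(s[1:,4])).astype(np.uint8)
    best=None
    for a in np.radians(np.arange(0,360,30)):
        f=lambda p:(mask(g,p[0]/100,p[1]/100,p[2])!=o).sum()
        q=minimize(f,[x0[0]*100,x0[1]*100,a],method='Nelder-Mead',options=dict(initial_simplex=np.array([x0[0]*100,x0[1]*100,a])+np.array([[0,0,0],[.4,0,0],[0,.4,0],[0,0,.5]])))
        if best is None or q.fun<best.fun: best=q
    return best.x[0]/100,best.x[1]/100,np.degrees(best.x[2])%360,best.fun,o.sum()
E
python3 -c "
from cam import *
g=snap('wrist','w6.png'); t=load('t0.png'); print('top',fit(t,(.516,.337),14)); print(px(g,[[.5155,.337,.01]]));r=fit(g,(.5155,.337),45); print('wrist',r)
go(r[0],r[1],-.017)
c=cv2.drawContours(g['color'].copy(),cv2.findContours(mask(g,r[0],r[1],np.radians(r[2])),0,2)[0],-1,(255,0,0),1); cv2.imwrite('pics/c6.png',c[:,:,::-1])
"
```

```text
top (np.float64(0.5165116865997941), np.float64(0.3378095475394376), np.float64(160.43537116138387), np.float64(27.0), np.uint64(251))
[[271.40483688 201.87083562]]
wrist (np.float64(0.513828252070719), np.float64(0.339712785575244), np.float64(153.54999854115155), np.float64(410.0), np.uint64(972))
t 13.68 pos [0.5277 0.3397 0.0865] yaw 159.79 tilt [-0.001 -0.003] units [ 0.33 -0.11  2.59] turn None
```

```bash
python3 -c "
from cam import *
g=load('w6.png'); print('expected area',mask(g,.516,.3375,2.8).sum())
V=g['color'].max(2); print(V[172:232:5,236:306:5])
for th in (50,60,90,105,120): print(th,fit(g,(.516,.337),32,th))
"
```

```text
expected area 1391
[[151  96  96  95  93  95  96  94  94  94 127 135  95  95]
 [149  92  94  96  94  93  92  86  42  96  93  95  98  99]
 [150  94  91  91  93  93  91  41  43  44  99  98  97  96]
 [144  91  92  93  91  34  41  39  40  43  20  94 104 153]
 [130  91  92  94  98  39  39  40  40  40  79  71  94  94]
 [147  94  95  94  33  39  39  37  39  40  48  38 152 151]
 [147  95  94  93  35  38  40  43  44  40  41  41 151 150]
 [147 146 147 146  25  38  40  44  45  37  80  78 151 151]
 [147 145 146 145 150  89  83  79  58  80  79 133 150 152]
 [145 147 148 145 146 137  83  81  80  78 107 150 150 155]
 [148 145 146 148 149 148 148 148 146 150 153 153 149 152]
 [148 149 148 147 150 149 148 150 151 148 150 151 148 146]]
50 (np.float64(0.5124766055378355), np.float64(0.33954186951469273), np.float64(343.7746954799812), np.float64(499.0), np.uint64(885))
60 (np.float64(0.5137203609206938), np.float64(0.3394303209385452), np.float64(156.47762817168498), np.float64(471.0), np.uint64(911))
90 (np.float64(0.5151996605082642), np.float64(0.33953642425684066), np.float64(152.19338428197148), np.float64(71.0), np.uint64(1323))
105 (np.float64(0.5062596132481434), np.float64(0.34243155908802336), np.float64(224.09744432697042), np.float64(1208.0), np.uint64(2642))
120 (np.float64(0.5050953688945437), np.float64(0.33913177387625426), np.float64(86.10259365759691), np.float64(1236.0), np.uint64(2666))
```

At threshold 90 the fit is good: the cam is at (0.5152, 0.3395) with its lobe at about 154°. Aligning, descending and gripping.

Request:
send_rows(moves=[{"grip": 1,"tx": 0,"ty": 0,"tz": 0,"turn": 0.6},{"grip": 1,"tx": 0,"ty": 0,"tz": 0,"turn": 0.55},{"grip": 1,"tx": 0.27,"ty": -0.15,"tz": 0.6,"turn": 0},{"grip": 1,"tx": 0,"ty": 0,"tz": 0.8,"turn": 0},{"grip": 1,"tx": 0,"ty": 0,"tz": 0.8,"turn": 0},{"grip": 1,"tx": 0,"ty": 0,"tz": 0.37,"turn": 0},{"grip": 0.5,"tx": 0,"ty": 0,"tz": 0,"turn": 0},{"grip": 0,"tx": 0,"ty": 0,"tz": 0,"turn": 0}])

```text
time: 14.68
eef_pos: [0.5163, 0.3416, -0.0144]
ee_rot: [0.001, 0.224, 0.975, 0.001]
contact_force: [0.0, -1.0, -0.1]
finger_gap: 0.0775
finger_force: 0.0
```

Request:
send_rows(moves=[{"grip": -0.4,"tx": 0,"ty": 0,"tz": 0,"turn": 0},{"grip": -0.45,"tx": 0,"ty": 0,"tz": 0,"turn": 0},{"grip": -0.45,"tx": 0,"ty": 0,"tz": 0,"turn": 0},{"grip": -0.45,"tx": 0,"ty": 0,"tz": 0,"turn": 0},{"grip": -0.45,"tx": 0,"ty": 0,"tz": 0,"turn": 0}], grip_force=10)

```text
time: 15.3
eef_pos: [0.5151, 0.3415, -0.0155]
ee_rot: [-0.0, 0.223, 0.975, -0.0]
contact_force: [-0.3, 0.1, 0.4]
finger_gap: 0.0334
finger_force: 10.0
```

```bash
python3 -c "
from cam import *
go(.5152,.3395,-.017,154);g=snap('wrist','w7.png')
for th in (75,88): print(fit(g,(.5155,.339),40,th))
c=g['color'][130:330,180:380]; cv2.imwrite('pics/c7.png',cv2.convertScaleAbs(cv2.resize(c,None,fx=3,fy=3)[:,:,::-1].copy(),alpha=2))
"
```

```text
t 15.3 pos [ 0.5151  0.3415 -0.0155] yaw 154.18 tilt [-0. -0.] units [-0.02 -0.04  0.04] turn 0.04
(np.float64(0.5158724232670164), np.float64(0.3410487645162745), np.float64(253.69317589748252), np.float64(1475.0), np.uint64(3984))
(np.float64(0.5159567531703496), np.float64(0.34152257429812627), np.float64(249.1201251508556), np.float64(1451.0), np.uint64(4094))
```

The cam is gripped (33.4 mm, 10 N). Next I'll lift it and carry it over the disc.

Request:
send_rows(moves=[{"grip": -0.45,"tx": 0,"ty": 0,"tz": -0.4,"turn": 0},{"grip": -0.45,"tx": 0,"ty": 0,"tz": -0.6,"turn": 0},{"grip": -0.45,"tx": 0,"ty": 0,"tz": -0.5,"turn": 0},{"grip": -0.45,"tx": -0.15,"ty": -0.5,"tz": 0,"turn": 0},{"grip": -0.45,"tx": -0.29,"ty": -0.98,"tz": 0,"turn": 0},{"grip": -0.45,"tx": -0.29,"ty": -0.98,"tz": 0,"turn": 0},{"grip": -0.45,"tx": -0.29,"ty": -0.98,"tz": 0,"turn": 0},{"grip": -0.45,"tx": -0.29,"ty": -0.98,"tz": 0,"turn": 0}])

```text
time: 16.35
eef_pos: [0.4858, 0.1584, 0.0456]
ee_rot: [0.001, 0.223, 0.975, 0.0]
contact_force: [-0.3, -0.5, -0.6]
finger_gap: 0.0335
finger_force: 10.0
```

Request:
send_rows(moves=[{"grip": -0.45,"tx": -0.29,"ty": -0.98,"tz": 0,"turn": 0},{"grip": -0.45,"tx": -0.29,"ty": -0.98,"tz": 0,"turn": 0},{"grip": -0.45,"tx": -0.25,"ty": -0.8,"tz": 0,"turn": 0},{"grip": -0.45,"tx": 0,"ty": 0,"tz": 0,"turn": 0},{"grip": -0.45,"tx": 0,"ty": 0,"tz": 0,"turn": 0},{"grip": -0.45,"tx": 0,"ty": 0,"tz": 0,"turn": 0}])

```text
time: 17.1
eef_pos: [0.4676, 0.0474, 0.0447]
ee_rot: [0.0, 0.222, 0.975, 0.001]
contact_force: [-0.4, -0.3, -0.2]
finger_gap: 0.0332
finger_force: 10.0
```

```bash
python3 -c "
from h import *
go(.467,.0455,0.0,154); o=observe(); print(o['finger_gap'],o['finger_force'])"
```

```text
t 17.1 pos [0.4676 0.0474 0.0447] yaw 154.34 tilt [0.001 0.001] units [-0.01 -0.05  1.12] turn 0.07
0.033234814906243575 10.000034719705582
```

Request:
send_rows(moves=[{"grip": -0.45,"tx": 0,"ty": -0.05,"tz": 0.4,"turn": 0},{"grip": -0.45,"tx": 0,"ty": 0,"tz": 0.4,"turn": 0},{"grip": -0.45,"tx": 0,"ty": 0,"tz": 0.2,"turn": 0},{"grip": -0.45,"tx": 0,"ty": 0,"tz": 0.11,"turn": 0},{"grip": -0.45,"tx": 0,"ty": 0,"tz": 0,"turn": 0},{"grip": -0.1,"tx": 0,"ty": 0,"tz": 0,"turn": 0},{"grip": 0.1,"tx": 0,"ty": 0,"tz": 0,"turn": 0},{"grip": 0.1,"tx": 0,"ty": 0,"tz": 0,"turn": 0}])

```text
time: 18.1
eef_pos: [0.4665, 0.0439, 0.0003]
ee_rot: [0.0, 0.223, 0.975, 0.0]
contact_force: [0.2, -0.1, 0.4]
finger_gap: 0.0507
finger_force: 0.0
```

Request:
send_rows(moves=[{"grip": 0.1,"tx": 0,"ty": 0,"tz": -0.3,"turn": 0},{"grip": 0.1,"tx": 0,"ty": 0,"tz": -0.8,"turn": 0},{"grip": 0.1,"tx": 0,"ty": 0,"tz": -0.9,"turn": 0},{"grip": 0.1,"tx": 0,"ty": 0,"tz": -0.3,"turn": -0.9},{"grip": 0.1,"tx": 0,"ty": 0,"tz": 0,"turn": -1},{"grip": 0.5,"tx": 0,"ty": 0,"tz": 0,"turn": -1},{"grip": 1,"tx": 0,"ty": 0,"tz": 0,"turn": -1},{"grip": 1,"tx": 0,"ty": 0,"tz": 0,"turn": -0.7}])

```text
time: 19.1
eef_pos: [0.4663, 0.0438, 0.0929]
ee_rot: [0.0, 0.024, 1.0, -0.0]
contact_force: [-0.1, 0.5, 0.1]
finger_gap: 0.0762
finger_force: 0.0
```

```bash
python3 -c "
from h import *
go(.36,.048,.0,177.3); g=snap('wrist','w8.png'); print(disc(g,.015))
def ci(x,y,r,z,n=24):
    th=np.linspace(0,2*np.pi,n); return np.c_[x+r*np.cos(th),y+r*np.sin(th),np.full(n,z)]
V=g['color'].max(2)
(e,c)=disc(g,.015)
x,y=e[0]; x=int(x);y=int(y); print(x,y); 
cc=g['color'][max(y-75,0):y+75,x-100:x+100]; 
t=snap('top','t8.png')
b=cv2.resize(t['color'][140:310,200:340],(420,510),interpolation=cv2.INTER_CUBIC)
a=np.zeros((510,380,3),np.uint8); k=cv2.resize(cc,(380,285)); a[:285]=k
cv2.imwrite('pics/c8.png',cv2.convertScaleAbs(np.hstack([a,b])[:,:,::-1].copy(),alpha=1.8))
"
```

```text
t 19.1 pos [0.4663 0.0438 0.0929] yaw 177.30 tilt [ 0.001 -0.   ] units [ 2.66 -0.02  2.32] turn -0.0
(((281.49407958984375, 212.17758178710938), 33.48066329956055), array([0.46680426, 0.04627034, 0.015     ]))
281 212
```

View pics/c8.png

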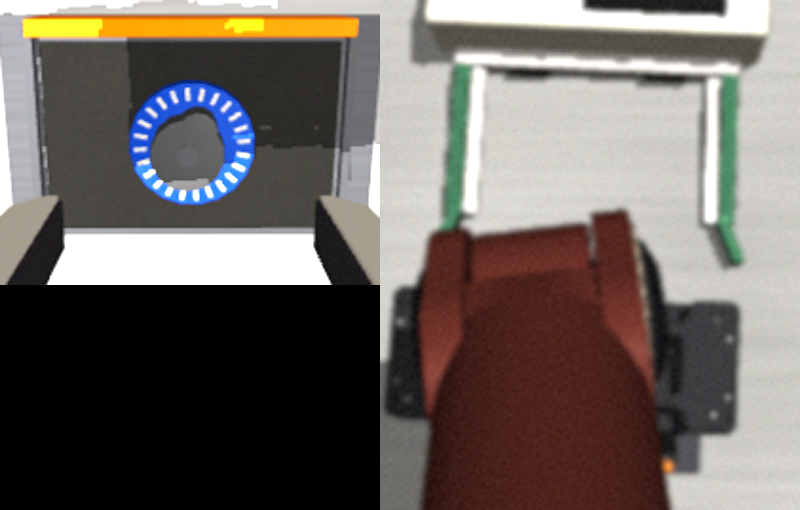

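The cam sits well inside the disc, with the blue ring visible all round. The point behind the wall is inside the inner reach limit, so I'll grip the wall off-centre near its +y end and drag the tray forward, then push it from behind. First I need to refine the tray and dock poses.

```bash
python3 -c "
from h import *
g=load('w8.png'); hsv=cv2.cvtColor(g['color'],cv2.COLOR_RGB2HSV); m=((hsv[:,:,0]<28)&(hsv[:,:,1]>150)&(hsv[:,:,2]>70)).astype(np.uint8); m[280:]=0
n,l,s,_=cv2.connectedComponentsWithStats(m); i=1+np.argmax(s[1:,4]); r=cv2.minAreaRect(cv2.findNonZero((l==i).astype(np.uint8))); b=cv2.boxPoints(r); print(s[i],b.round(0).tolist())
for u,v in b: print(w(g,u,v,.034).round(4))
t=load('t0.png')
def c1(x,y,z): return w(t,110+x/3.5,140+y/3.5,z)[:2]
A=[c1(437,85,.022),c1(427,248,.022),c1(697,92,.022),c1(694,262,.022)]; print(np.round(A,4))
B=[c1(403,72,.02),c1(735,88,.02)]; print('stop',np.round(B,4)); W=[c1(380,295,.022),c1(735,307,.022)]; print('wing',np.round(W,4))
L=[c1(420,248,.022),c1(702,262,.022)]; print('mouth',np.round(L,4))
"
```

```text
[ 193  145  177   12 2083] [[193.0, 156.0], [193.0, 145.0], [369.0, 145.0], [369.0, 156.0]]
[ 0.4121 -0.0219  0.034 ]
[ 0.4036 -0.0209  0.034 ]
[0.4102 0.118  0.034 ]
[0.4188 0.1182 0.034 ]
[[ 0.6905  0.1122]
 [ 0.5868  0.116 ]
 [ 0.6864 -0.0504]
 [ 0.5786 -0.0475]]
stop [[ 0.6996  0.134 ]
 [ 0.6896 -0.0743]]
wing [[ 0.5575  0.144 ]
 [ 0.5509 -0.0722]]
mouth [[ 0.5867  0.1203]
 [ 0.5786 -0.0524]]
```

Request:
send_rows(moves=[{"grip": 0,"tx": 0,"ty": 0,"tz": 0,"turn": 1},{"grip": 0,"tx": 0,"ty": 0,"tz": 0,"turn": 1},{"grip": -0.1,"tx": 0,"ty": 0,"tz": 0,"turn": 1},{"grip": -0.1,"tx": 0,"ty": 0,"tz": 0,"turn": 1},{"grip": -0.1,"tx": 0,"ty": 0,"tz": 0,"turn": 1},{"grip": -0.1,"tx": 0,"ty": 0,"tz": 0,"turn": 1},{"grip": -0.1,"tx": 0,"ty": 0,"tz": 0,"turn": 1},{"grip": -0.1,"tx": 0,"ty": 0,"tz": 0,"turn": 1}])

```text
time: 20.2
eef_pos: [0.4663, 0.044, 0.0925]
ee_rot: [0.0, 0.367, 0.93, 0.0]
contact_force: [-0.3, -0.9, -0.5]
finger_gap: 0.0416
finger_force: 0.0
```

Request:
send_rows(moves=[{"grip": -0.1,"tx": 0,"ty": 0,"tz": 0,"turn": 1},{"grip": -0.1,"tx": 0,"ty": 0,"tz": 0,"turn": 1},{"grip": -0.1,"tx": 0,"ty": 0,"tz": 0,"turn": 1},{"grip": -0.1,"tx": 0,"ty": 0,"tz": 0,"turn": 1},{"grip": -0.1,"tx": 0,"ty": 0,"tz": 0,"turn": 1},{"grip": -0.1,"tx": 0,"ty": 0,"tz": 0,"turn": 1},{"grip": -0.1,"tx": 0,"ty": 0,"tz": 0,"turn": 1},{"grip": -0.1,"tx": 0,"ty": 0,"tz": 0,"turn": 1}])

```text
time: 21.2
eef_pos: [0.4663, 0.0442, 0.0926]
ee_rot: [-0.0, 0.663, 0.749, 0.0]
contact_force: [0.4, 0.1, -0.1]
finger_gap: 0.0417
finger_force: 0.0
```

Request:
send_rows(moves=[{"grip": -0.1,"tx": 0,"ty": 0,"tz": 0,"turn": 1},{"grip": -0.1,"tx": 0,"ty": 0,"tz": 0,"turn": 1},{"grip": -0.1,"tx": 0.7,"ty": -0.6,"tz": 0,"turn": 0},{"grip": -0.1,"tx": 0.8,"ty": -0.7,"tz": 0,"turn": 0},{"grip": -0.1,"tx": 0,"ty": 0,"tz": 0,"turn": 0}])

```text
time: 21.82
eef_pos: [0.4149, 0.1093, 0.0921]
ee_rot: [-0.002, 0.723, 0.691, -0.0]
contact_force: [1.2, 0.2, -0.6]
finger_gap: 0.0417
finger_force: 0.0
```

```bash
python3 -c "
from h import *
go(.414,.107,-.009,87.3); o=observe(); print(o['finger_gap'],np.round(o['joints'],2))"
```

```text
t 21.82 pos [0.4149 0.1093 0.0921] yaw 87.48 tilt [-0.003  0.002] units [-0.06 -0.01  2.53] turn 0.04
0.041733832665571104 [-0.66  0.49  0.5   2.16 -0.42  0.58  0.1 ]
```

Request:
send_rows(moves=[{"grip": -0.1,"tx": 0,"ty": -0.01,"tz": 0.6,"turn": 0},{"grip": -0.1,"tx": 0,"ty": 0,"tz": 0.7,"turn": 0},{"grip": -0.1,"tx": 0,"ty": 0,"tz": 0.6,"turn": 0},{"grip": -0.1,"tx": 0,"ty": 0,"tz": 0.4,"turn": 0},{"grip": -0.1,"tx": 0,"ty": 0,"tz": 0.2,"turn": 0},{"grip": -0.1,"tx": 0,"ty": 0,"tz": 0,"turn": 0}])

```text
time: 22.58
eef_pos: [0.4174, 0.1059, -0.0079]
ee_rot: [0.0, 0.725, 0.689, 0.0]
contact_force: [-0.3, -0.2, -0.4]
finger_gap: 0.0419
finger_force: 0.0
```

```bash
python3 -c "
from h import *
go(.414,.107,-.009,87.3); o=observe(); print(o['contact_force'],np.round(o['joints'],2))"
```

```text
t 22.57 pos [ 0.4174  0.1059 -0.0079] yaw 87.10 tilt [ 0. -0.] units [ 0.02 -0.09  0.03] turn -0.04
[-0.26572381 -0.23661491 -0.42604345] [-0.49  0.67  0.28  2.23 -0.6   0.3   0.26]
```

Request:
send_rows(moves=[{"grip": -0.1,"tx": 0,"ty": -0.09,"tz": 0,"turn": 0},{"grip": -0.4,"tx": 0,"ty": 0,"tz": 0,"turn": 0},{"grip": -0.7,"tx": 0,"ty": 0,"tz": 0,"turn": 0},{"grip": -0.9,"tx": 0,"ty": 0,"tz": 0,"turn": 0},{"grip": -0.95,"tx": 0,"ty": 0,"tz": 0,"turn": 0},{"grip": -0.95,"tx": 0,"ty": 0,"tz": 0,"turn": 0},{"grip": -0.95,"tx": 0,"ty": 0,"tz": 0,"turn": 0}], grip_force=15)

```text
time: 23.45
eef_pos: [0.4141, 0.1065, -0.0078]
ee_rot: [0.001, 0.724, 0.69, 0.0]
contact_force: [2.1, 0.1, 0.6]
finger_gap: 0.0078
finger_force: 15.0
```

Request:
send_rows(moves=[{"grip": -0.95,"tx": 0,"ty": 0,"tz": 0,"turn": 0},{"grip": -0.95,"tx": 0,"ty": 0,"tz": 0,"turn": 0}], grip_force=40)

```text
time: 23.7
eef_pos: [0.4142, 0.1066, -0.0078]
ee_rot: [0.001, 0.724, 0.69, 0.001]
contact_force: [1.7, 0.0, 0.7]
finger_gap: 0.0076
finger_force: 40.0
```

```bash
python3 -c "
from h import *
go(.414,.107,-.009,87.3); o=observe(); print(o['contact_force'],o['finger_gap'],o['finger_force'])"
```

```text
t 23.7 pos [ 0.4142  0.1066 -0.0078] yaw 87.19 tilt [ 0.002 -0.   ] units [ 0.01 -0.    0.03] turn -0.02
[1.70940312 0.02588011 0.73948882] 0.007597934290887838 39.988476634025574
```

The wall is gripped. I'll drag it gently 60 mm forward and 6 mm towards −y to line up with the channel.

Request:
send_rows(moves=[{"grip": -0.95,"tx": 0,"ty": 0.08,"tz": 0,"turn": 0},{"grip": -0.95,"tx": -0.02,"ty": 0.16,"tz": 0,"turn": 0},{"grip": -0.95,"tx": -0.03,"ty": 0.24,"tz": 0,"turn": 0},{"grip": -0.95,"tx": -0.04,"ty": 0.26,"tz": 0,"turn": 0},{"grip": -0.95,"tx": -0.03,"ty": 0.26,"tz": 0,"turn": 0},{"grip": -0.95,"tx": -0.02,"ty": 0.24,"tz": 0,"turn": 0},{"grip": -0.95,"tx": -0.01,"ty": 0.16,"tz": 0,"turn": 0},{"grip": -0.95,"tx": 0,"ty": 0.08,"tz": 0,"turn": 0}])

```text
time: 24.7
eef_pos: [0.466, 0.0984, -0.0079]
ee_rot: [-0.005, 0.725, 0.688, -0.004]
contact_force: [-8.1, 1.3, 14.7]
finger_gap: 0.0079
finger_force: 40.3
```

```bash
python3 -c "
from h import *
go(.474,.098,-.008,87.3); o=observe(); print(o['contact_force'],o['ft_torque'],o['finger_gap'])
s=snap('scene','s9.png')
hsv=cv2.cvtColor(s['color'],cv2.COLOR_RGB2HSV); m=((hsv[:,:,0]>5)&(hsv[:,:,0]<25)&(hsv[:,:,1]>170)&(hsv[:,:,2]>80)).astype(np.uint8)
n,l,st,c=cv2.connectedComponentsWithStats(m); print([(x.tolist(),y.round(0).tolist()) for x,y in zip(st,c) if x[4]>30][1:]);
print(disc(s,.015))
for a,T in((-2.7,(.522,.0375)),): 
  a=np.radians(a);R=np.array([[np.cos(a),-np.sin(a)],[np.sin(a),np.cos(a)]])
  print(px(s,[np.r_[np.array(T)+R@p[:2],p[2]] for p in((-.055,.07,.034),(-.055,-.07,.034),(-.055,-.07,.005),(.055,.09,.005),(.055,-.09,.005))]).round(1).tolist())
"
```

```text
t 24.7 pos [ 0.466   0.0984 -0.0079] yaw 87.02 tilt [-0.012  0.003] units [0.  0.2 0. ] turn -0.06
[-8.14308555  1.33034654 14.71544026] [-0.01852722  1.77601819 -0.31933472] 0.007887875438107615
[([296, 172, 12, 13, 85], [301.0, 178.0])]
(((302.55999755859375, 205.0), 12.599848747253418), array([0.51907904, 0.0351055 , 0.015     ]))
[[341.4, 203.3], [295.7, 173.4], [295.3, 181.3], [317.2, 244.5], [259.1, 202.4]]
```

Request:
send_rows(moves=[{"grip": -0.95,"tx": 0,"ty": 0,"tz": 0,"turn": 0},{"grip": -0.95,"tx": 0,"ty": 0,"tz": 0,"turn": 0},{"grip": -0.95,"tx": 0,"ty": 0,"tz": 0,"turn": 0}])

```text
time: 25.12
eef_pos: [0.4663, 0.0983, -0.0078]
ee_rot: [-0.005, 0.725, 0.688, -0.003]
contact_force: [-6.7, 0.2, 11.4]
finger_gap: 0.0078
finger_force: 40.2
```

```bash
python3 -c "
from h import *
go(.474,.098,-.008,87.3); o=observe(); print(o['contact_force'],o['ft_torque'],o['finger_gap'])
s=snap('top','t9.png'); hsv=cv2.cvtColor(s['color'],cv2.COLOR_RGB2HSV); print(px(s,[[.522+.055,.0375-.0024,.005]])); V=s['color'].max(2); 
for u in (240,250,285,295,300): print(u,V[205:240,u].tolist())
"
```

```text
t 25.12 pos [ 0.4663  0.0983 -0.0078] yaw 87.02 tilt [-0.011  0.003] units [0.   0.19 0.  ] turn -0.06
[-6.70929247  0.17695143 11.39222058] [-0.01691557  1.3172994  -0.36567506] 0.007806415659186151
[[269.84097616 216.8174787 ]]
240 [126, 124, 126, 124, 126, 124, 115, 96, 60, 40, 32, 32, 32, 31, 33, 32, 31, 33, 34, 34, 33, 34, 32, 22, 21, 26, 33, 38, 38, 37, 38, 39, 40, 40, 43]
250 [125, 124, 122, 126, 125, 123, 123, 109, 77, 44, 31, 27, 31, 44, 60, 61, 46, 35, 34, 33, 32, 33, 31, 25, 24, 26, 33, 39, 40, 39, 43, 40, 40, 41, 43]
285 [120, 118, 115, 116, 118, 118, 118, 117, 118, 119, 117, 122, 117, 119, 119, 118, 106, 80, 49, 27, 17, 13, 14, 12, 19, 16, 9, 15, 12, 16, 11, 15, 10, 16, 13]
295 [118, 116, 115, 114, 117, 117, 117, 115, 113, 116, 114, 119, 118, 116, 114, 117, 113, 99, 71, 46, 23, 14, 11, 13, 15, 14, 12, 15, 11, 16, 16, 13, 16, 15, 14]
300 [117, 117, 115, 114, 117, 118, 116, 114, 114, 115, 115, 117, 117, 115, 115, 114, 116, 106, 85, 57, 32, 17, 15, 16, 13, 13, 17, 14, 15, 15, 16, 14, 15, 17, 15]
```

The drag worked (tray now ~52 mm forward), but the arm is pressing down by about 11 N. The push position is now within reach, so I'll release the wall and switch to a two-finger push from behind.

Request:
send_rows(moves=[{"grip": -0.7,"tx": 0,"ty": -0.1,"tz": 0,"turn": 0},{"grip": -0.2,"tx": 0,"ty": 0,"tz": 0,"turn": 0},{"grip": -0.2,"tx": 0,"ty": 0,"tz": 0,"turn": 0},{"grip": -0.2,"tx": 0,"ty": 0,"tz": 0,"turn": 0},{"grip": -0.2,"tx": 0,"ty": 0,"tz": -0.6,"turn": 0},{"grip": -0.2,"tx": 0,"ty": 0,"tz": -0.9,"turn": 0},{"grip": -0.2,"tx": 0,"ty": 0,"tz": -0.9,"turn": -0.5},{"grip": -0.2,"tx": 0,"ty": 0,"tz": 0,"turn": -1}], grip_force=15)

```text
time: 26.18
eef_pos: [0.4702, 0.0982, 0.0904]
ee_rot: [0.002, 0.677, 0.736, 0.002]
contact_force: [-0.1, -0.3, -0.5]
finger_gap: 0.0372
finger_force: 0.0
```

Request:
send_rows(moves=[{"grip": 0.7,"tx": 0,"ty": 0,"tz": 0,"turn": -1},{"grip": 0.7,"tx": 0,"ty": 0,"tz": 0,"turn": -1},{"grip": 0.7,"tx": 0,"ty": 0,"tz": 0,"turn": -1},{"grip": 0.7,"tx": 0,"ty": 0,"tz": 0,"turn": -1},{"grip": 0.7,"tx": 0,"ty": 0,"tz": 0,"turn": -1},{"grip": 0.7,"tx": 0,"ty": 0,"tz": 0,"turn": -1},{"grip": 0.7,"tx": 0,"ty": 0,"tz": 0,"turn": -1},{"grip": 0.7,"tx": 0,"ty": 0,"tz": 0,"turn": -1}])

```text
time: 27.18
eef_pos: [0.4681, 0.0978, 0.088]
ee_rot: [-0.0, 0.384, 0.923, -0.0]
contact_force: [0.6, 0.3, 0.2]
finger_gap: 0.0791
finger_force: 0.0
```

Request:
send_rows(moves=[{"grip": 0.7,"tx": 0,"ty": 0,"tz": 0,"turn": -1},{"grip": 0.7,"tx": 0,"ty": 0,"tz": 0,"turn": -1},{"grip": 0.7,"tx": 0,"ty": 0,"tz": 0,"turn": -1},{"grip": 0.7,"tx": 0,"ty": 0,"tz": 0,"turn": -1},{"grip": 0.7,"tx": 0,"ty": 0,"tz": 0,"turn": -1},{"grip": 0.7,"tx": 0,"ty": 0,"tz": 0,"turn": -1},{"grip": 0.7,"tx": 0,"ty": 0,"tz": 0,"turn": -1},{"grip": 0.7,"tx": 0,"ty": 0,"tz": 0,"turn": -1}])

```text
time: 28.18
eef_pos: [0.4681, 0.0977, 0.088]
ee_rot: [-0.0, 0.045, 0.999, -0.0]
contact_force: [0.5, 0.0, 0.1]
finger_gap: 0.0788
finger_force: 0.0
```

```bash
cat >> h.py <<'E'
def wall(g,z=.034):
    hsv=cv2.cvtColor(g['color'],cv2.COLOR_RGB2HSV); m=((hsv[:,:,0]<28)&(hsv[:,:,1]>150)&(hsv[:,:,2]>70)).astype(np.uint8); m[280:]=0
    n,l,s,_=cv2.connectedComponentsWithStats(m); i=1+np.argmax(s[1:,4]); b=cv2.boxPoints(cv2.minAreaRect(cv2.findNonZero((l==i).astype(np.uint8))))
    P=np.array([w(g,u,v,z)[:2] for u,v in b]); print('box px',b.round(0).tolist(),'wall',P.round(4).tolist(),'mid',P.mean(0).round(4))
E
python3 -c "
from h import *
go(.43,.045,-.008,177.4); g=snap('wrist','w10.png'); wall(g); print('disc',disc(g,.015)); print(observe()['contact_force'])
"
```

```text
t 28.18 pos [0.4681 0.0977 0.088 ] yaw 174.83 tilt [-0. -0.] units [ 0.83 -1.4   2.4 ] turn -0.51
box px [[123.0, 207.0], [293.0, 204.0], [293.0, 221.0], [123.0, 224.0]] wall [[0.4458, -0.0277], [0.4561, 0.1104], [0.471, 0.1094], [0.4606, -0.0308]] mid [0.4584 0.0403]
disc (((223.5, 265.0), 31.340967178344727), array([0.51267351, 0.04234679, 0.015     ]))
[-0.17733034 -1.08367445 -0.88074882]
```

Request:
send_rows(moves=[{"grip": 0.7,"tx": 0,"ty": 0,"tz": 0,"turn": -0.53},{"grip": 0.7,"tx": 0.45,"ty": -0.74,"tz": 0,"turn": 0},{"grip": 0.7,"tx": 0.44,"ty": -0.74,"tz": 0,"turn": 0},{"grip": 0.7,"tx": 0,"ty": 0,"tz": 0,"turn": 0},{"grip": 0.7,"tx": 0,"ty": 0,"tz": 0.8,"turn": 0},{"grip": 0.7,"tx": 0,"ty": 0,"tz": 0.8,"turn": 0},{"grip": 0.7,"tx": 0,"ty": 0,"tz": 0.6,"turn": 0},{"grip": 0.7,"tx": 0,"ty": 0,"tz": 0.3,"turn": 0}])

```text
time: 29.22
eef_pos: [0.4302, 0.0413, -0.0131]
ee_rot: [-0.0, 0.023, 1.0, 0.0]
contact_force: [0.4, 0.6, 0.1]
finger_gap: 0.079
finger_force: 0.0
```

```bash
python3 -c "
from h import *
go(.435,.040,-.013,177.5); print(observe()['contact_force'])
g=snap('top','t10.png'); print('disc',disc(g,.015)); s=snap('scene','s10.png'); e=disc(s,.015); print(e)
V=s['color'].max(2); S=cv2.cvtColor(s['color'],cv2.COLOR_RGB2HSV)
x,y=map(int,e[0][0]); print(V[y-18:y+16:2,x-20:x+20:2]); 
"
```

```text
t 29.23 pos [ 0.4302  0.0413 -0.0131] yaw 177.40 tilt [-0.001  0.   ] units [-0.12 -0.03 -0.  ] turn -0.02
[0.44823935 0.57077417 0.09878806]
disc (((8.5, 191.0), 37.963897705078125), array([0.63066456, 0.60752741, 0.015     ]))
(((302.5799865722656, 204.5), 12.669224739074707), array([0.51784776, 0.034215  , 0.015     ]))
[[ 54  37  20  22  25  27  22  18  20  19  50  69  87  85  87  87  81 152
  183 142]
 [ 29  31  22  19  17  25  24  18  13  18  17  35  58  85  84  84  86  80
  100 179]
 [ 27  20  21  22  24  16  21  23  20  23  22  23  19  48  70  86  83  87
   85  85]
 [ 17  22  26  20  19  22  18  24  20  22  22  19  21  11  34  57  89  86
   88  86]
 [ 25  22  20  22  18  19  25  21  20  22  19  15  20  22  19  24  56  76
   87  85]
 [ 25  17  23  25  22  14  22  51  44  45  44  47  40  33  21  20  14  47
   66  85]
 [ 24  25  17  14  19  17 117  49  44  41  45  53  47  45  69  48  23  20
   24  57]
 [ 17  22  20  23  18 117 137  40  43  46  54  47  57  59  54 138  26  21
   21  17]
 [ 22  25  17  20  26 127 109  36  43  45  44  46  37  42  37 123 127  17
   21  19]
 [ 24  20  20  18  91 120 127  14  43  43  39  47  43  16  60 120 135  28
   21  23]
 [ 19  16  18  21  81 129 130  23  16  26  23  26  16  23  65 128 122  15
   17  24]
 [ 22  21  21  23  25 125 123 124  21  12  21  11  26  64 107 126 118  21
   21  19]
 [ 24  18  22  21  26  89 123 127 126 113 113 115 116 104 130 133  52  21
   23  24]
 [ 18  20  19  19  24  28  70 125 136 117 125 135 132 123 124  67  13  21
   17  16]
 [ 49  34  15  22  19  17  40  47  70  96 109 113  94  67  54  13  22  22
   18  21]
 [ 97  35  48  19  21  17  26  26  29  41  59  58  52  25  17  20  24  17
   22  23]
 [131 118  36  49  20  17  25  20  24  23  24  22  22  22  20  23  15  12
   12  15]]
```

The stack is intact, with blue visible all round the cam. Now I'll push gently along the dock axis.

Request:
send_rows(moves=[{"grip": 0.7,"tx": -0.1,"ty": 0,"tz": 0,"turn": 0},{"grip": 0.7,"tx": -0.1,"ty": 0,"tz": 0,"turn": 0},{"grip": 0.7,"tx": -0.06,"ty": 0,"tz": 0,"turn": 0},{"grip": 0.7,"tx": -0.06,"ty": 0,"tz": 0,"turn": 0},{"grip": 0.7,"tx": -0.08,"ty": 0,"tz": 0,"turn": 0},{"grip": 0.7,"tx": -0.1,"ty": 0,"tz": 0,"turn": 0},{"grip": 0.7,"tx": -0.12,"ty": 0,"tz": 0,"turn": 0},{"grip": 0.7,"tx": -0.12,"ty": 0,"tz": 0,"turn": 0}])

```text
time: 30.32
eef_pos: [0.4583, 0.0389, -0.0122]
ee_rot: [-0.001, 0.023, 1.0, -0.0]
contact_force: [-1.7, 0.0, -0.4]
finger_gap: 0.0791
finger_force: 1.2
```

Request:
send_rows(moves=[{"grip": 0.7,"tx": -0.12,"ty": 0,"tz": 0,"turn": 0},{"grip": 0.7,"tx": -0.12,"ty": 0,"tz": 0,"turn": 0},{"grip": 0.7,"tx": -0.12,"ty": 0,"tz": 0,"turn": 0},{"grip": 0.7,"tx": -0.12,"ty": 0,"tz": 0,"turn": 0},{"grip": 0.7,"tx": -0.12,"ty": 0,"tz": 0,"turn": 0},{"grip": 0.7,"tx": -0.12,"ty": 0,"tz": 0,"turn": 0},{"grip": 0.7,"tx": -0.12,"ty": 0,"tz": 0,"turn": 0},{"grip": 0.7,"tx": -0.12,"ty": 0,"tz": 0,"turn": 0}])

```text
time: 31.32
eef_pos: [0.498, 0.0375, -0.0119]
ee_rot: [-0.0, 0.023, 1.0, 0.0]
contact_force: [-3.8, 2.7, 0.0]
finger_gap: 0.0793
finger_force: 1.5
```

```bash
python3 -c "
from h import *
go(.573,.0347,-.013,177.5); o=observe(); print(o['contact_force'],o['ft_torque'])
s=snap('scene','s11.png'); print(disc(s,.015))
"
```

```text
t 31.32 pos [ 0.498   0.0375 -0.0119] yaw 177.35 tilt [-0.  0.] units [-1.88  0.02  0.03] turn -0.03
[-3.78546616  2.65004981  0.00708079] [0.50798041 0.71888914 0.1085823 ]
(((289.9615478515625, 217.5), 13.048154830932617), array([0.56694585, 0.03530199, 0.015     ]))
```

Request:
send_rows(moves=[{"grip": 0.7,"tx": -0.12,"ty": 0,"tz": 0,"turn": 0},{"grip": 0.7,"tx": -0.12,"ty": 0,"tz": 0,"turn": 0},{"grip": 0.7,"tx": -0.12,"ty": 0,"tz": 0,"turn": 0},{"grip": 0.7,"tx": -0.12,"ty": 0,"tz": 0,"turn": 0},{"grip": 0.7,"tx": -0.12,"ty": 0,"tz": 0,"turn": 0},{"grip": 0.7,"tx": -0.12,"ty": 0,"tz": 0,"turn": 0},{"grip": 0.7,"tx": -0.1,"ty": 0,"tz": 0,"turn": 0},{"grip": 0.7,"tx": -0.1,"ty": 0,"tz": 0,"turn": 0}])

```text
time: 32.38
eef_pos: [0.5346, 0.0354, -0.0119]
ee_rot: [-0.0, 0.023, 1.0, -0.0]
contact_force: [-4.0, 1.9, 1.7]
finger_gap: 0.0789
finger_force: 2.0
```

Request:
send_rows(moves=[{"grip": 0.7,"tx": -0.1,"ty": 0,"tz": 0,"turn": 0},{"grip": 0.7,"tx": -0.1,"ty": 0,"tz": 0,"turn": 0},{"grip": 0.7,"tx": -0.1,"ty": 0,"tz": 0,"turn": 0},{"grip": 0.7,"tx": -0.1,"ty": 0,"tz": 0,"turn": 0},{"grip": 0.7,"tx": -0.08,"ty": 0,"tz": 0,"turn": 0},{"grip": 0.7,"tx": -0.06,"ty": 0,"tz": 0,"turn": 0}])

```text
time: 33.12
eef_pos: [0.5562, 0.0345, -0.0119]
ee_rot: [-0.0, 0.023, 1.0, -0.0]
contact_force: [-4.9, 1.7, 3.7]
finger_gap: 0.079
finger_force: 2.1
```

```bash
python3 -c "
from h import *
go(.573,.0347,-.013,177.5); o=observe(); print(o['contact_force'],o['ft_torque'])
s=snap('scene','s12.png'); print(disc(s,.015))
"
```

```text
t 33.12 pos [ 0.5562  0.0345 -0.0119] yaw 177.32 tilt [-0. -0.] units [-0.42  0.03  0.03] turn -0.04
[-4.90436259  1.70439211  3.67171092] [ 0.21552297  0.93902256 -0.00440076]
(((272.9038391113281, 233.0), 13.248083114624023), array([0.62540627, 0.0330481 , 0.015     ]))
```

Slow final approach, watching for the force to rise when it meets the stop.

Request:
send_rows(moves=[{"grip": 0.7,"tx": -0.06,"ty": 0,"tz": 0,"turn": 0},{"grip": 0.7,"tx": -0.06,"ty": 0,"tz": 0,"turn": 0},{"grip": 0.7,"tx": -0.06,"ty": 0,"tz": 0,"turn": 0},{"grip": 0.7,"tx": -0.06,"ty": 0,"tz": 0,"turn": 0}])

```text
time: 33.67
eef_pos: [0.5659, 0.034, -0.012]
ee_rot: [0.0, 0.023, 1.0, -0.0]
contact_force: [-3.1, 1.3, 2.0]
finger_gap: 0.0791
finger_force: 1.7
```

Request:
send_rows(moves=[{"grip": 0.7,"tx": -0.05,"ty": 0,"tz": 0,"turn": 0},{"grip": 0.7,"tx": -0.05,"ty": 0,"tz": 0,"turn": 0},{"grip": 0.7,"tx": 0,"ty": 0,"tz": 0,"turn": 0}])

```text
time: 34.05
eef_pos: [0.5704, 0.0338, -0.012]
ee_rot: [0.001, 0.023, 1.0, -0.0]
contact_force: [-2.0, 1.3, -0.9]
finger_gap: 0.0792
finger_force: 0.9
```

Request:
send_rows(moves=[{"grip": 0.7,"tx": -0.05,"ty": 0,"tz": 0,"turn": 0},{"grip": 0.7,"tx": -0.05,"ty": 0,"tz": 0,"turn": 0}])

```text
time: 34.3
eef_pos: [0.5737, 0.0337, -0.012]
ee_rot: [-0.0, 0.023, 1.0, -0.0]
contact_force: [-2.3, 0.3, 0.5]
finger_gap: 0.079
finger_force: 1.5
```

Request:
send_rows(moves=[{"grip": 0.7,"tx": -0.05,"ty": 0,"tz": 0,"turn": 0},{"grip": 0.7,"tx": 0,"ty": 0,"tz": 0,"turn": 0}])

```text
time: 34.55
eef_pos: [0.5753, 0.0336, -0.012]
ee_rot: [-0.001, 0.023, 1.0, -0.0]
contact_force: [-3.4, 0.4, 1.4]
finger_gap: 0.0788
finger_force: 2.1
```

Request:
send_rows(moves=[{"grip": 0.7,"tx": -0.05,"ty": 0,"tz": 0,"turn": 0},{"grip": 0.7,"tx": 0,"ty": 0,"tz": 0,"turn": 0}])

```text
time: 34.8
eef_pos: [0.5751, 0.0336, -0.012]
ee_rot: [-0.003, 0.023, 1.0, -0.0]
contact_force: [-7.2, 1.1, 5.2]
finger_gap: 0.0792
finger_force: 3.6
```

Request:
send_rows(moves=[{"grip": 0.7,"tx": -0.05,"ty": 0,"tz": 0,"turn": 0},{"grip": 0.7,"tx": 0,"ty": 0,"tz": 0,"turn": 0}])

```text
time: 35.05
eef_pos: [0.5751, 0.0335, -0.0122]
ee_rot: [-0.005, 0.023, 1.0, -0.0]
contact_force: [-9.6, 1.1, 7.6]
finger_gap: 0.0791
finger_force: 4.9
```

Request:
send_rows(moves=[{"grip": 0.7,"tx": -0.05,"ty": 0,"tz": 0,"turn": 0},{"grip": 0.7,"tx": 0,"ty": 0,"tz": 0,"turn": 0}])

```text
time: 35.3
eef_pos: [0.5749, 0.0334, -0.0124]
ee_rot: [-0.007, 0.023, 1.0, -0.0]
contact_force: [-12.6, 1.5, 8.8]
finger_gap: 0.079
finger_force: 6.3
```

The force climbs while x stays at 0.575, so the tray is against the stop. I'll back off, lift and check.

Request:
send_rows(moves=[{"grip": 0.7,"tx": 0.2,"ty": 0,"tz": 0,"turn": 0},{"grip": 0.7,"tx": 0.5,"ty": 0,"tz": 0,"turn": 0},{"grip": 0.7,"tx": 0.8,"ty": 0,"tz": 0,"turn": 0},{"grip": 0.7,"tx": 0.3,"ty": 0,"tz": -0.5,"turn": 0},{"grip": 0.7,"tx": 0,"ty": 0,"tz": -1,"turn": 0},{"grip": 0.7,"tx": 0,"ty": 0,"tz": -1,"turn": 0},{"grip": 0.7,"tx": 0,"ty": 0,"tz": -0.5,"turn": 0},{"grip": 0.7,"tx": 0,"ty": 0,"tz": 0,"turn": 0}])

```text
time: 36.3
eef_pos: [0.5134, 0.0365, 0.1102]
ee_rot: [0.005, 0.024, 1.0, 0.0]
contact_force: [0.5, 0.8, -0.3]
finger_gap: 0.0788
finger_force: 0.0
```

Request:
send_rows(moves=[{"grip": 0.7,"tx": 0,"ty": -1,"tz": 0,"turn": 0},{"grip": 0.7,"tx": 0,"ty": -1,"tz": 0,"turn": 0},{"grip": 0.7,"tx": 0,"ty": -1,"tz": 0,"turn": 0},{"grip": 0.7,"tx": 0,"ty": -1,"tz": 0,"turn": 0},{"grip": 0.7,"tx": 0,"ty": -1,"tz": 0,"turn": 0},{"grip": 0.7,"tx": 0,"ty": -1,"tz": 0,"turn": 0},{"grip": 0.7,"tx": 0,"ty": 0,"tz": 0,"turn": 0}])

```text
time: 37.17
eef_pos: [0.498, -0.2082, 0.1069]
ee_rot: [0.0, 0.027, 1.0, -0.002]
contact_force: [0.5, 0.4, 0.2]
finger_gap: 0.0788
finger_force: 0.0
```

```bash
python3 -c "
from h import *
t=snap('top','t13.png'); s=snap('scene','s13.png'); wall(t); 
hsv=cv2.cvtColor(t['color'],cv2.COLOR_RGB2HSV); b=((hsv[:,:,0]>105)&(hsv[:,:,0]<130)&(hsv[:,:,1]>120)&(hsv[:,:,2]>60)).astype(np.uint8); b[:150]=0;b[300:]=0;b[:,:200]=0;b[:,340:]=0
e=cv2.minEnclosingCircle(cv2.findNonZero(b)); print('disc',e,w(t,*e[0],.015))
V=t['color'].max(2); x,y=map(int,e[0]); print(b[y-15:y+16,x-15:x+16].sum()); print('\n'.join(''.join('#' if q else '.' for q in r) for r in b[y-15:y+16,x-15:x+16]))
# tray nose vs stop gap: brightness columns
for u in (240,255,288,300): print(u,V[152:176,u].tolist())
a0=load('t0.png')
for n,(u,v) in dict(bearing=(429,180),sa=(143,160),sb=(145,188)).items(): print(n,np.abs(t['color'][v-15:v+16,u-15:u+16].astype(int)-a0['color'][v-15:v+16,u-15:u+16]).mean())
"
```

```text
box px [[237.0, 210.0], [237.0, 205.0], [303.0, 208.0], [303.0, 213.0]] wall [[0.5866, 0.1044], [0.5977, 0.1041], [0.5914, -0.0359], [0.5803, -0.0353]] mid [0.589  0.0343]
disc ((271.36260986328125, 185.7137451171875), 13.869171142578125) [0.64420985 0.03206594 0.015     ]
333
...............................
...............................
...............................
..........###########..........
........###############........
.......########...#######......
......###..###.....#..####.....
.....#.....##............##....
....##...##..............##....
....###.###...............##...
...##..###................###..
...#######..............#####..
..#######...............##..#..
..##..###...............#####..
..######................######.
..######................######.
..######................######.
..#######..............#######.
..##..###..............###..##.
..###.###.............#######..
...#######...........####.###..
...###.###..........#########..
...#######........##########...
....#######....############....
.....######################....
......############.##..###.....
.......#####.##.##.######......
........####.##.#######........
..........############.........
.............#####.............
...............................
240 [49, 46, 49, 53, 71, 90, 123, 148, 146, 119, 70, 42, 36, 36, 36, 40, 39, 37, 35, 36, 35, 32, 32, 31]
255 [46, 49, 46, 50, 57, 74, 95, 125, 149, 142, 95, 44, 17, 7, 13, 17, 11, 16, 13, 15, 15, 11, 13, 14]
288 [49, 49, 49, 48, 47, 54, 68, 96, 136, 154, 142, 110, 63, 29, 11, 11, 11, 14, 15, 13, 13, 12, 13, 16]
300 [51, 46, 47, 47, 46, 49, 57, 71, 100, 136, 152, 139, 92, 40, 16, 16, 17, 14, 15, 12, 17, 13, 15, 14]
bearing 23.965660770031217
sa 14.945542837322234
sb 14.898369753728755
```

```bash
python3 -c "
from h import *
t=load('t13.png');a=load('t0.png')
G=lambda g:cv2.cvtColor(g['color'],cv2.COLOR_RGB2GRAY).astype(np.float32)
for n,(u,v) in dict(bearing=(429,180),sa=(143,160),sb=(145,188),bg=(60,120)).items():
    p=G(a)[v-12:v+13,u-13:u+14]; q=G(t)[v-18:v+19,u-19:u+20]; r=cv2.matchTemplate(q,p,cv2.TM_CCOEFF_NORMED); print(n,cv2.minMaxLoc(r)[1:],p.mean(),q.mean())
"
```

```text
bearing (0.5589835047721863, (1, 9), (6, 6)) 96.90518 96.7623
sa (0.9864259362220764, (0, 0), (6, 6)) 98.41926 115.614
sb (0.9870733618736267, (0, 12), (6, 6)) 97.80148 115.079
bg (0.7865585088729858, (8, 10), (1, 6)) 101.346664 116.654884
```

None of the bystanders has moved (zero pixel shift). The tray is home and the stack is standing, so I'm handing in.

```bash
python3 -c "
from station import *
print(hand_in())"
```

```text
the job is handed in; nothing more can be done
None
```

The job is handed in at about 37 s: the disc and cam are stacked on the tray, the tray is home against the end stop, and the two springs and the bearing have not moved; no verdict was returned.

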